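Stow the contrast slider in the accessory dock

ROBOT

A 6-joint arm with a two-finger parallel gripper is mounted at the origin on the work surface. World frame = base frame: x ahead of the robot, y to its left, z up, the work surface at z = 0. Lengths are in m, angles in rad, forces in N, time in s.
With the tool pointing down it reaches from about 0.25 to 0.8 m from the base axis. Payload 3.9 kg.
Tool frame: the origin (TCP) lies at the very end of the fingers, on their centre line; the grasp point (between the pads) lies 19 mm behind it (ctrl.grip_depth is the x of the grasp point in the tool frame, in m); x points along the fingers, z is the direction in which the jaws open and shut, and the axes are right-handed (so a half turn about x gives the same grasp; the last joint's range is limited). The gripper opens to 85 mm and grips with 20 to 120 N. Pads are 22 mm wide; open, the fingers measure 114 mm over their backs; the gripper's body (76 mm by 85 mm) begins 54 mm behind the grasp point. The pads swing forward as they close: fully open they stand 13 mm farther back than shut.
Start: joints at [-1.259, 0.26, -0.138, 1.173, 0, 1.571], TCP at [0.161, -0.5, 0.231] pointing down, gripper open.
Joint ranges: [-2.78, 2.78], [-0.83, 1.72], [-1.28, 1.37], [-1.9, 2.12], [-1.57, 1.48], [-3.14, 3.14]. Speed limits (rad/s): [2.57, 2.57, 3.14, 3.14, 3.14, 3.14].

INTERFACE

Orientations are given as a rotation vector (axis times angle).
In Python, from cell import status, eyes, sign_off, ctrl gives the robot as it stands. The module is installed in compiled form; this text tells all that it offers.
- The arm moves only by the tool jog_arm, never from a script. Its argument "rows" is a list of rows, each an object of numbers: "dx", "dy", "dz": the shift along the world's x, y, z in m; "yaw": the turn about the world's z in degrees. A call has 1 to 12 rows; each row shifts and turns the commanded pose from where the row before left it; what a row does not reach is not made up. A row lasts 1/8 s, in which the tool goes at most 62.5 mm and 10.7 degrees, less where a joint would pass 70% of its speed; a pose out of reach is approached as far as the arm can. A call is refused whole if a number of a shift passes 0.0625 or a number of a turn 10.7, either way. A call with a gripper value outside its range is refused whole. "gripper" is the finger opening in m, from 0 to 0.0854, set as the call begins (left out, the last holds). The fingers move at their own pace and stop on an object; the grip force is fixed at half the most. Time passes only in rows, so rows that do not move let the fingers close. It gives the time, the measured TCP pose, the force and the opening at its end, in the units of the state.
- status.sense(): the state, without advancing time (a new reading comes with each control period).
- eyes.grab_frame(name): name is "scene" or "top" or "wrist"; returns a dict with "img" (480x640x3 uint8, red, green, blue), "mtx" (3x3 intrinsics, pixels), "R" (3x3) and "t" (3): a world point X has camera coordinates R X + t; the wrist camera has in their place "hand_eye" (4x4, takes a point from camera to tool coordinates, whose origin is the TCP and whose axes are the tool frame's). Camera axes: x right, y down, z forward; pixel columns grow to the right and rows downward; lengths in m; the calibration is good to about 2 mm. A picture is of the moment at which its call begins: read the wrist's pose just before it. There is no depth.
- sign_off(): hands the job in, once; it reports no verdict.
The state is a dict: "clock": time; "q": joint angles; "joint_vel": joint speeds; "joint_torque": joint torques, N m; "position": TCP position; "eef_rot": TCP orientation; "ft_force": force on the tool from outside, world axes, zero at the start; "moment": the same for the moment, N m; "finger_gap": opening from 0.0 (shut) to 1.0 (fully open).
Only numpy, scipy, OpenCV 4.12 (cv2) and the standard library are available. Lean on these libraries where they do the work, as an engineer would, in place of code of your own. Each camera call takes 0.05 s, during which the arm holds its last target.

TASK

Put the microscope's contrast slider away in its dock. Push the red latch pad and let the blue hood spring fully open by itself, keeping clear of it; then lay the slider the right way round in its yellow-floored cutout and press it firmly, without forcing, until both ends are fully home. Let go, leave the hood open, and leave the other things on the bench undisturbed.

Things in the scene. Friction and masses are not known exactly. Their poses are not given: they have to be found in the camera images.
- slider_mid (a point): Contrast slider, loose rigid bar of about 0.26 kg flat on the pale blue pad (2 mm thick). Point on its centre line half-way up, 11 mm above its underside; x along it to its plain tip, away from the orange knob; z out of its top. Aluminium body 28 mm wide, 22 high, x = -55 to 61 mm. Its sides are plain from x = -20 to 30: grip there, across the 28 mm.
- slider_tip (a point): Point near the slider's plain tip, 60 mm along +x from slider_mid, half-way up. At its foot the slider has two dark flanges 34 mm wide, 3.5 mm high, at x = 33 to 65 and x = -51 to -23 mm from slider_mid.
- slider_knob (a point): Middle of the slider's knob end, 79 mm along -x from slider_mid, half-way up: an orange block 44 mm wide, 22 high, x = -87 to -67 mm, on a dark foot 3.5 mm high reaching to x = -91. A thin neck joins it to the body.
- recess (a point): Where slider_mid lies when the slider is home in the empty yellow-floored cutout, with the same axes: x to the cutout's narrow tip end, z square out of the tray, which slopes 30 degrees and faces the dock's front. Floor 11 mm below, tray face 5 mm above this point. Slider's outline plus 1.5 mm all round, 2.5 mm chamfer; knob pocket at -x, so one way round only.
- bar_tip (a point): A sprung steel bar in the cutout's tip end wall, 68 mm along +x from recess, 7 mm above the floor; same axes. Laid in, the slider's foot stops on this bar and the other, slider_mid about 11 mm above recess along z; pressing down on its top near each end with about 5 N (or about 10 N in its middle) snaps it past the bars to the floor.
- bar_knob (a point): The same sprung bar in the knob end wall, 94 mm along -x from recess. In the middle, over x = -20 to 27 mm from recess, finger scallops as deep as the cutout reach 52 mm to either side of its centre line.
- latch_pad (a point): Top of the red ribbed rocker pad (37 mm along the slope, 44 mm wide) on the dock's front deck, ahead of the hood, at the place to push; at rest its z is square out of the slope, x up the slope. Pushing it about 5 mm along -z with 4 to 6 N lets the hood go; end stop at 7 mm. It pivots 26 mm up-slope of this point and springs back.
- latch (a joint): Angle of the red rocker: 0 at rest, lets the hood go at about 0.15 rad, end stop 0.26 rad.
- hood (a joint): Opening of the blue tinted hood: 0 shut and latched, 2.3 rad fully open. A spring and a damper swing it up about a hinge along the dock's upper rear edge in about 2.5 s and hold it there.
- hood_edge (a point): Middle of the hood's front top edge. Shut, it is 35 mm above the slope and about 36 mm up-slope of latch_pad; it swings up and back on a radius of 0.18 m about the rear hinge. The hood is 250 mm wide.
- dock: The dock, a white sloping console fixed to the bench, 250 mm wide, 220 mm deep, 30 mm high in front and 150 mm behind; origin on the bench under the middle of the slope, x to the rear, z up. Two stored tools sit in its upper cutouts, standing up to 6 mm out of the tray.
- spanner: Loose steel pin spanner, 130 mm long, 12 mm high, on the rear part of the pad; origin under its middle. To be left alone.
- oil: Loose small amber oil bottle, 28 mm across, 50 mm high, on the front part of the pad; origin under its centre. To be left alone.
- wash_red: Loose wash bottle with red cap, 72 mm across, about 205 mm high, right of the dock; origin under its centre. To be left alone.
- wash_blue: Loose wash bottle with blue cap, the same size; origin under its centre. To be left alone.
- mouse: Loose black computer mouse, about 80 mm long, 33 mm high; origin on its underside. To be left alone.
- slide_box: Loose blue slide box, 87 by 102 mm, 35 mm high; origin under its centre. To be left alone.

How it is judged:
By the outcome, as a careful person would: the job done as asked, in the order asked, and still so for the second after the job is handed in, with the robot touching nothing.
It also fails if it takes over 64 s, if anything falls off the work surface, if the arm or the gripper's body presses on something with over 40 N, if the wrist force passes 120 N, or if a joint passes its speed limit or range.

## Working session

There is one attempt and no reset: what is moved stays moved. The work goes in short steps, Python scripts to look and compute and a tool call to move; the robot and the scene stay as the last step left them, time stands still between calls to the robot, and variables do not carry over. Pictures are saved under pics/ and viewed, and the job is handed in when it is done.

Besides the shell and the picture viewer there is one more tool, called after ">>>" as name([rows], argument=value, ...), one row to a line, values as JSON. jog_arm: Moves the arm, as the interface text tells. Its arguments: {"type":"object","properties":{"rows":{"type":"array","items":{"type":"object","properties":{"dx":{"type":"number"},"dy":{"type":"number"},"dz":{"type":"number"},"yaw":{"type":"number"}}}},"gripper":{"type":"number"}},"required":["rows"]}

```bash
mkdir -p pics; ls; python3 - <<'E'
from cell import status, eyes, ctrl
import cv2,numpy as np
print(status.sense(), ctrl.grip_depth)
for n in ["scene","top","wrist"]:
    f=eyes.grab_frame(n); cv2.imwrite(f"pics/{n}0.png",f["img"][:,:,::-1]); 
    print(n,{k:np.round(v,4).tolist() for k,v in f.items() if k!="img"})
E
```

```text
pics
{'clock': 0.0, 'q': array([-1.25902459e+00,  2.60671601e-01, -1.39401799e-01,  1.17268555e+00,
       -2.42669114e-05,  1.57081471e+00]), 'joint_vel': array([ 0.00015141, -0.00091352, -0.00030799, -0.00102913, -0.00085508,
        0.00169675]), 'joint_torque': array([-5.78838080e-04, -4.05676246e+01,  2.53921205e+01,  1.87111268e-02,
       -3.12714865e-04,  8.59842810e-07]), 'position': array([ 0.16082181, -0.4990347 ,  0.23045903]), 'eef_rot': array([ 0.97771825,  1.34234934, -0.9758338 ]), 'ft_force': array([ 0.25922371, -0.16065612, -1.7305172 ]), 'moment': array([-0.01891304,  0.01486737, -0.01167075]), 'finger_gap': 1.0042410704232299} -0.0187
scene {'mtx': [[605.253, 0.0, 323.2976], [0.0, 605.253, 234.668], [0.0, 0.0, 1.0]], 'R': [[-0.8894, 0.4571, 0.0083], [0.314, 0.624, -0.7155], [-0.3322, -0.6338, -0.6985]], 't': [0.4548, -0.0403, 1.7159]}
top {'mtx': [[518.2196, 0.0, 325.5386], [0.0, 518.2196, 238.9181], [0.0, 0.0, 1.0]], 'R': [[-0.017, -0.9998, 0.0055], [-0.989, 0.016, -0.1473], [0.1472, -0.0079, -0.9891]], 't': [-0.0665, 0.5021, 1.2825]}
wrist {'mtx': [[415.8384, 0.0, 316.805], [0.0, 415.8384, 240.9015], [0.0, 0.0, 1.0]], 'hand_eye': [[0.0003, -0.315, 0.9491, -0.1427], [0.0009, -0.9491, -0.315, 0.0812], [1.0, 0.0009, -0.0, -0.0008], [0.0, 0.0, 0.0, 1.0]]}
```

View pics/scene0.png

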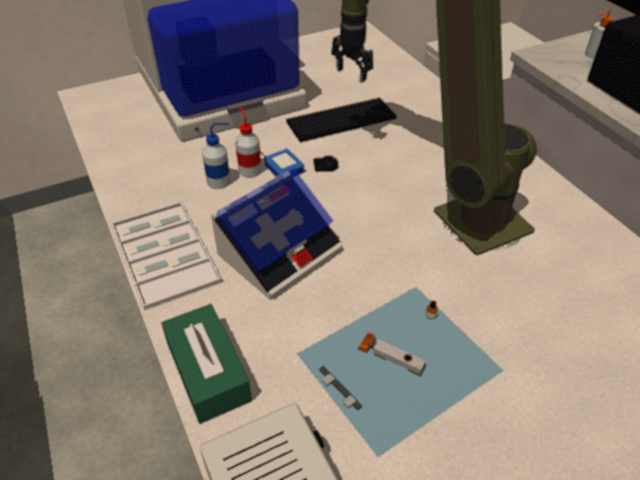

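View pics/top0.png

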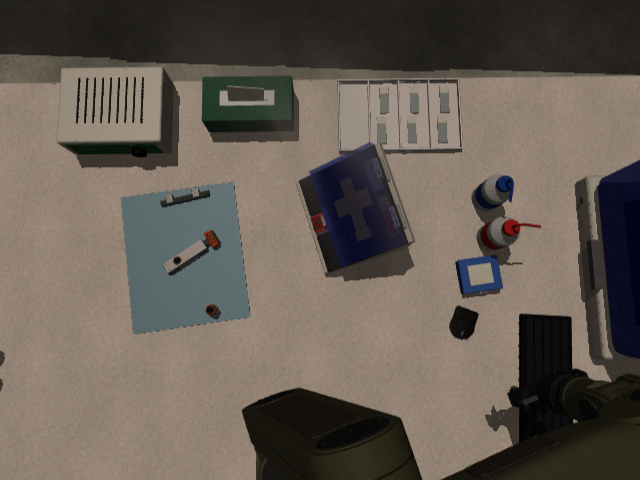

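View pics/wrist0.png

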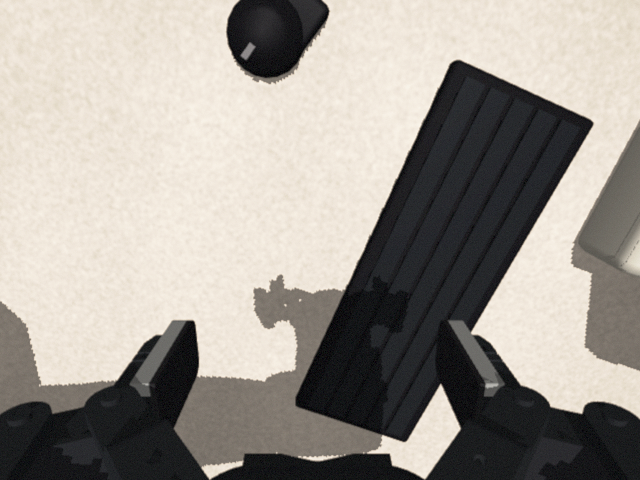

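```bash
python3 - <<'E'
import cv2
a=cv2.imread("pics/top0.png"); b=cv2.imread("pics/scene0.png")
cv2.imwrite("pics/z1.png",cv2.resize(a[130:290,285:425],None,fx=4.2,fy=3.7,interpolation=cv2.INTER_CUBIC))
cv2.imwrite("pics/z2.png",cv2.resize(b[160:300,200:355],None,fx=5,fy=4.2,interpolation=cv2.INTER_CUBIC))
E
```

```text
(no output)
```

View pics/z1.png

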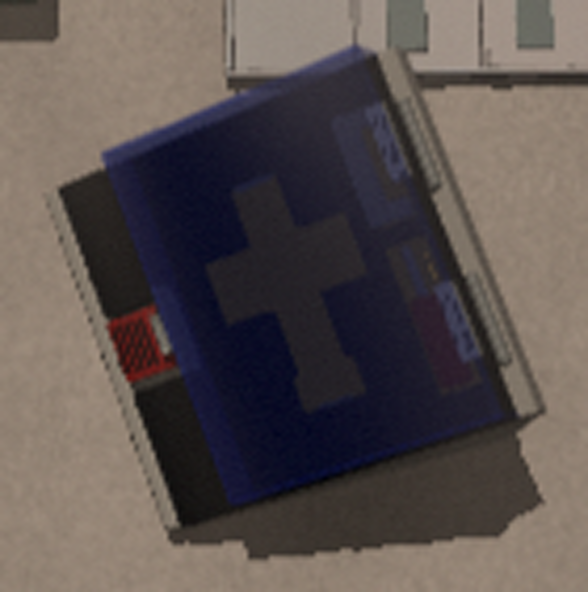

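View pics/z2.png

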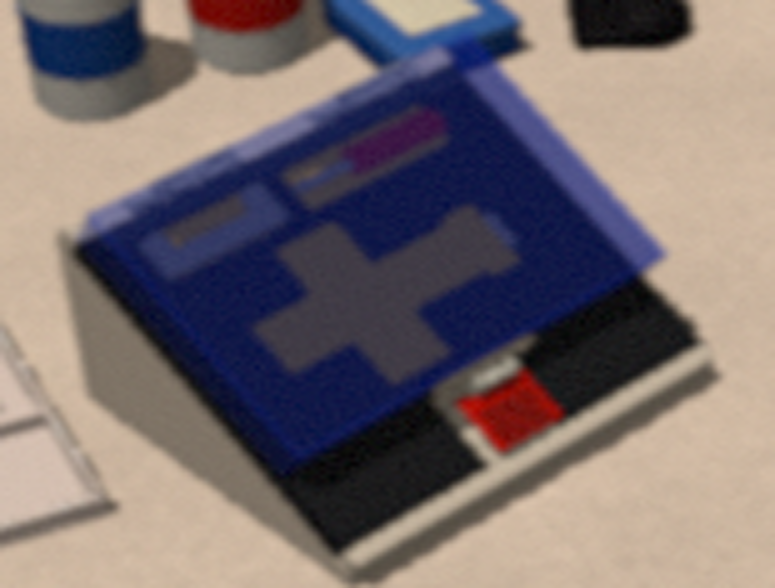

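```bash
cat > h.py <<'E'
import numpy as np, cv2
from scipy.spatial.transform import Rotation as Ro
from cell import status, eyes
def grab(name,save=None):
    s=status.sense(); f=eyes.grab_frame(name)
    if name=="wrist":
        T=np.eye(4);T[:3,:3]=Ro.from_rotvec(s["eef_rot"]).as_matrix();T[:3,3]=s["position"]
        C=T@f["hand_eye"]; f["R"]=C[:3,:3].T; f["t"]=-f["R"]@C[:3,3]
    if save: cv2.imwrite(f"pics/{save}.png",f["img"][:,:,::-1])
    np.savez(f"/tmp/{save or name}.npz",**f)
    return f
def ray(f,p):
    d=f["R"].T@np.linalg.inv(f["mtx"])@np.array([p[0],p[1],1.]); return -f["R"].T@f["t"],d
def onz(f,p,z):
    c,d=ray(f,p); return c+d*(z-c[2])/d[2]
def onpl(f,p,P,n):
    c,d=ray(f,p); return c+d*((P-c)@n)/(d@n)
def tri(*obs):
    A=np.zeros((3,3));b=np.zeros(3)
    for f,p in obs:
        c,d=ray(f,p);d=d/np.linalg.norm(d);M=np.eye(3)-np.outer(d,d);A+=M;b+=M@c
    return np.linalg.solve(A,b)
def proj(f,X):
    q=f["mtx"]@(f["R"]@np.asarray(X)+f["t"]);return q[:2]/q[2]
def load(n): return dict(np.load(f"/tmp/{n}.npz"))
E
python3 - <<'E'
from h import *
T=grab("top","top1");S=grab("scene","scene1")
for nm,f in(("T",T),("S",S)):
    im=f["img"].astype(int);r,g,b=im[...,0],im[...,1],im[...,2]
    hsv=cv2.cvtColor(f["img"],cv2.COLOR_RGB2HSV)
    for c,m in(("red",(r>120)&(g<60)&(b<60)),("orange",(r>110)&(g>40)&(g<110)&(b<60)),):
        n,l,st,ce=cv2.connectedComponentsWithStats(m.astype(np.uint8))
        for i in range(1,n):
            if st[i,4]>15: print(nm,c,st[i],ce[i].round(1))
E
```

```text
T red [505 220  13  14  96] [509.5 225.9]
S red [239 107   7  11  26] [242.6 111.9]
S red [240 123  11   8  70] [244.9 126.8]
S red [292 249  20  18 148] [301.3 257.3]
S red [363 334  11  13  45] [368.  339.6]
S orange [598   9  13   7  29] [604.4  12. ]
S orange [602  15  10  12  60] [606.1  19.2]
S orange [241 111   5   8  21] [243.5 114. ]
S orange [428 306   9   6  24] [431.6 309.2]
S orange [360 333  15  18 139] [366.6 341.5]
```

```bash
python3 - <<'E'
import cv2
a=cv2.imread("pics/top1.png"); b=cv2.imread("pics/scene1.png")
cv2.imwrite("pics/z3.png",cv2.resize(a[175:335,115:255],None,fx=5,fy=3.75,interpolation=cv2.INTER_CUBIC))
cv2.imwrite("pics/z4.png",cv2.resize(b[310:430,310:450],None,fx=5,fy=5,interpolation=cv2.INTER_CUBIC))
E
```

```text
(no output)
```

View pics/z3.png

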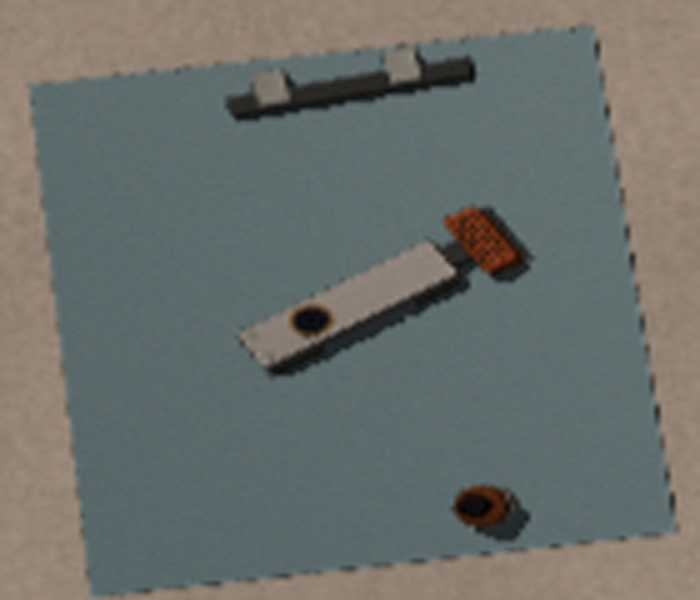

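View pics/z4.png

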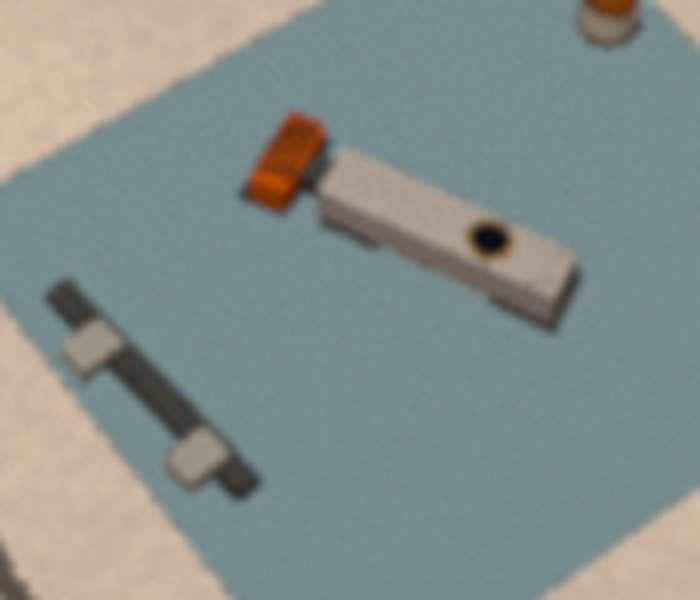

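```bash
python3 - <<'E'
from h import *
T=load("top1");S=load("scene1")
z3=lambda x,y:(x/5+115-.4,y/3.75+175-.4)
z4=lambda x,y:(x/5+310-.4,y/5+310-.4)
z1=lambda x,y:(x/4.2+285-.4,y/3.7+130-.4)
z2=lambda x,y:(x/5+200-.4,y/4.2+160-.4)
P=[onz(T,z3(*p),.024) for p in((238,335),(270,368),(460,275),(430,240))]
Q=[onz(S,z4(*p),.024) for p in((577,255),(553,300),(322,195),(342,148))]
for P in(P,Q):
    P=np.array(P);tip=(P[0]+P[1])/2;kn=(P[2]+P[3])/2;d=tip-kn
    print(P.round(4).tolist(),"len",np.linalg.norm(d),"w",np.linalg.norm(P[0]-P[1]),"ang",np.degrees(np.arctan2(d[1],d[0])),"mid",kn+d*55/116)
# dock
print("padtri",tri((T,z1(137,345)),(S,z2(512,408))))
print("padcorners T,S")
A=tri((T,z1(172,525)),(S,z2(712,350)));B=tri((T,z1(52,188)),(S,z2(345,553)));print("front R,L top",A,B)
E
```

```text
[[0.4452, 0.3427, 0.024], [0.4224, 0.3258, 0.024], [0.4845, 0.2304, 0.024], [0.5089, 0.2462, 0.024]] len 0.11480456094599972 w 0.028349708598205542 ang 123.23837562105079 mid [0.46687203 0.2837836  0.024     ]
[[0.4252, 0.3282, 0.024], [0.4478, 0.3429, 0.024], [0.5103, 0.249, 0.024], [0.4889, 0.2309, 0.024]] len 0.1145606122934844 w 0.02702436848096575 ang 123.43035135487749 mid [0.46967127 0.28527818 0.024     ]
padtri [ 0.54160373 -0.05547161  0.05432326]
padcorners T,S
front R,L top [ 0.41825832 -0.07341765  0.03269558] [ 0.65743055 -0.00423808  0.03517237]
```

```bash
python3 - <<'E'
from h import *
s=status.sense();R=Ro.from_rotvec(s["eef_rot"]).as_matrix();print(R.round(3));print("y ang",np.degrees(np.arctan2(R[1,1],R[0,1])),"z ang",np.degrees(np.arctan2(R[1,2],R[0,2])))
E
```

```text
[[-0.     0.952  0.307]
 [ 0.001  0.307 -0.952]
 [-1.     0.    -0.001]]
y ang 17.86375313366607 z ang -72.13624608056175
```

>>> jog_arm([
  {"dx":0.03,"dy":0.04,"dz":0.02,"yaw":-0.2},
  {"dx":0.03,"dy":0.04,"dz":0.02,"yaw":-0.2},
  {"dx":0.03,"dy":0.04,"dz":0.02,"yaw":-0.2},
  {"dx":0.03,"dy":0.04,"dz":0.01,"yaw":-0.2},
  {"dx":0.03,"dy":0.04,"yaw":-0.2},
  {"dx":0.03,"dy":0.04,"yaw":-0.2},
  {"dx":0.03,"dy":0.045,"yaw":-0.2},
  {"dx":0.03,"dy":0.045,"yaw":-0.2},
  {"dx":0.03,"dy":0.045,"yaw":-0.2},
  {"dx":0.04,"dy":0.045},
  {"dx":0.04,"dy":0.04},
  {"dx":0.03,"dy":0.04},
])

```text
invalid input
```

```bash
python3 - <<'E'
from h import *
grab("wrist","w1");print(status.sense())
E
```

```text
{'clock': 0.3, 'q': array([-1.25899383e+00,  2.60268292e-01, -1.38528938e-01,  1.17270408e+00,
        1.43815671e-05,  1.57081450e+00]), 'joint_vel': array([ 0.00014318, -0.00172977,  0.0032056 , -0.00199166, -0.00125623,
       -0.00114519]), 'joint_torque': array([-8.82614131e-05, -4.05229318e+01,  2.53785861e+01,  1.05207134e-02,
       -8.90993783e-05, -5.07804018e-06]), 'position': array([ 0.16098833, -0.49945839,  0.23100093]), 'eef_rot': array([ 0.976957  ,  1.34129333, -0.97624924]), 'ft_force': array([-0.35873569, -0.08479904, -1.05127172]), 'moment': array([ 0.02059797, -0.018006  , -0.0340162 ]), 'finger_gap': 1.0017426447743125}
```

View pics/w1.png

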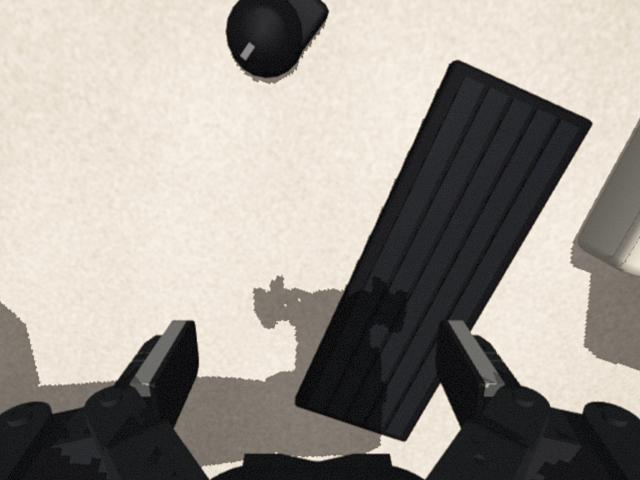

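>>> jog_arm([
  {"dx":0.03,"dy":0.04,"dz":0.02,"yaw":-0.2},
  {"dx":0.03,"dy":0.04,"dz":0.02,"yaw":-0.2},
  {"dx":0.03,"dy":0.04,"dz":0.02,"yaw":-0.2},
  {"dx":0.03,"dy":0.04,"dz":0.01,"yaw":-0.2},
  {"dx":0.03,"dy":0.04,"dz":0,"yaw":-0.2},
  {"dx":0.03,"dy":0.04,"dz":0,"yaw":-0.2},
  {"dx":0.03,"dy":0.045,"dz":0,"yaw":-0.2},
  {"dx":0.03,"dy":0.045,"dz":0,"yaw":-0.2},
  {"dx":0.03,"dy":0.045,"dz":0,"yaw":-0.2},
  {"dx":0.04,"dy":0.045,"dz":0,"yaw":0},
  {"dx":0.04,"dy":0.04,"dz":0,"yaw":0},
  {"dx":0.03,"dy":0.04,"dz":0,"yaw":0},
], gripper=0.085)

```text
clock: 1.8
position: [0.5425, 0.002, 0.3011]
eef_rot: [1.0, 1.329, -1.0]
ft_force: [0.9, -0.2, 0.5]
finger_gap: 0.993
```

```bash
python3 - <<'E'
from h import *
grab("wrist","w1");s=status.sense();print(s["clock"],s["position"],s["q"],s["ft_force"])
E
```

```text
1.85 [0.54592823 0.00663323 0.30035207] [0.00953309 0.27609479 0.06327924 1.35486454 0.0044589  2.8660988 ] [ 5.27328293  2.71466308 -0.08176447]
```

View pics/w1.png

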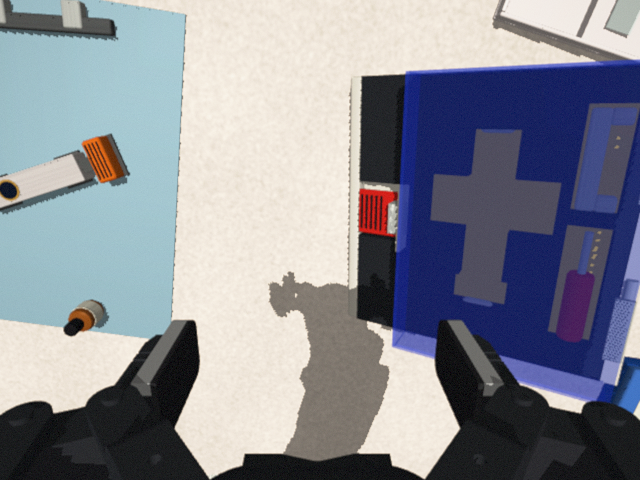

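```bash
python3 - <<'E'
from h import *
W=grab("wrist","w2");s=status.sense();print(s["clock"],s["position"])
im=W["img"]; cv2.imwrite("pics/z5.png",cv2.resize(im[55:345,340:640,::-1],None,fx=2.5,fy=2,interpolation=cv2.INTER_CUBIC))
i=im.astype(int);m=((i[...,0]>120)&(i[...,1]<90)&(i[...,2]<90)).astype(np.uint8)
n,l,st,ce=cv2.connectedComponentsWithStats(m)
for k in range(1,n):
    if st[k,4]>50:print(st[k],ce[k])
E
```

```text
1.9 [0.54373722 0.00398769 0.30028792]
[104 142  18  45  91] [112.7032967  165.68131868]
[ 97 147  17  35  57] [104.52631579 163.92982456]
[ 363  195   37   48 1026] [379.17738791 216.73099415]
[ 73 315  22  20 181] [ 85.65745856 322.91712707]
```

View pics/z5.png

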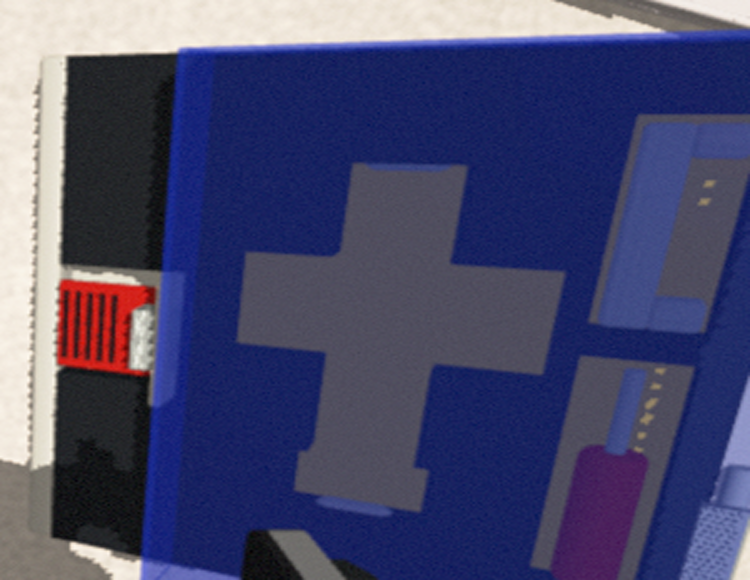

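```bash
python3 - <<'E'
from h import *
W=grab("wrist","w3");s=status.sense();print(s["clock"],s["position"])
T=load("top1");S=load("scene1")
i=W["img"].astype(int);m=((i[...,0]>120)&(i[...,1]<90)&(i[...,2]<90)).astype(np.uint8);m[:,:330]=0
ys,xs=np.nonzero(m);print("bbox",xs.min(),xs.max(),ys.min(),ys.max()); c=cv2.minAreaRect(np.c_[xs,ys].astype(np.float32));print(c)
wpad=c[0]
i=T["img"].astype(int);print(T["img"][205:235,305:330,0].max())
def pad(f,x0,x1,y0,y1,th):
    i=f["img"].astype(int);m=((i[...,0]>th)&(i[...,0]>2*i[...,1])&(i[...,0]>2*i[...,2]))
    k=np.zeros_like(m);k[y0:y1,x0:x1]=1;ys,xs=np.nonzero(m&k);r=cv2.minAreaRect(np.c_[xs,ys].astype(np.float32));print(len(xs),r);return r[0]
tp=pad(T,300,335,200,245,70);sp=pad(S,280,320,240,275,80);wp=pad(W,340,420,180,250,80)
print(tri((T,tp),(S,sp),(W,wp)),tri((T,tp),(S,sp)),tri((W,wp),(S,sp)))
im=W["img"];cv2.imwrite("pics/z6.png",cv2.resize(im[170:260,335:425,::-1],None,fx=6,fy=6,interpolation=cv2.INTER_CUBIC))
E
```

```text
1.95 [0.54205273 0.0021706  0.30047759]
bbox 360 399 191 238
((379.05206298828125, 214.58868408203125), (38.394508361816406, 45.49721145629883), 3.2704880237579346)
158
106 ((318.0, 222.50003051757812), (17.39252471923828, 11.700427055358887), 71.56504821777344)
226 ((301.8076477050781, 256.9615173339844), (14.699554443359375, 16.91835594177246), 56.30992889404297)
1180 ((378.58709716796875, 214.92599487304688), (38.44141387939453, 45.49933624267578), 4.635463237762451)
[ 0.54133243 -0.05746256  0.05303794] [ 0.54218366 -0.05705992  0.05249111] [ 0.54088217 -0.0592268   0.05078523]
```

View pics/z6.png

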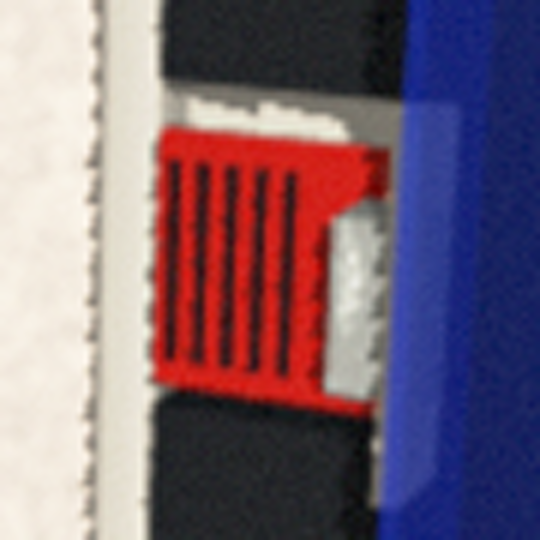

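>>> jog_arm([
  {"dx":-0.018,"dy":0.004,"dz":-0.04,"yaw":0},
  {"dx":0,"dy":0,"dz":-0.05,"yaw":0},
  {"dx":0,"dy":0,"dz":-0.05,"yaw":0},
  {"dx":0,"dy":0,"dz":-0.05,"yaw":0},
  {"dx":0,"dy":0,"dz":-0.04,"yaw":0},
  {"dx":0,"dy":0,"dz":0,"yaw":0},
  {"dx":0,"dy":0,"dz":0,"yaw":0},
])

```text
clock: 2.82
position: [0.5238, 0.0037, 0.0728]
eef_rot: [1.001, 1.327, -1.0]
ft_force: [0.5, -0.9, 0.4]
finger_gap: 0.998
```

```bash
python3 - <<'E'
from h import *
grab("wrist","w4");s=status.sense();print(s["clock"],s["position"],s["ft_force"],s["moment"])
f=grab("scene","s4");cv2.imwrite("pics/s4z.png",cv2.resize(f["img"][130:310,190:380,::-1],None,fx=4,fy=3.3,interpolation=cv2.INTER_CUBIC))
E
```

```text
2.875 [0.52460803 0.00389845 0.07338351] [ 0.66228056 -0.48977109  0.12168483] [ 0.07703709 -0.01712367 -0.01588368]
```

View pics/w4.png

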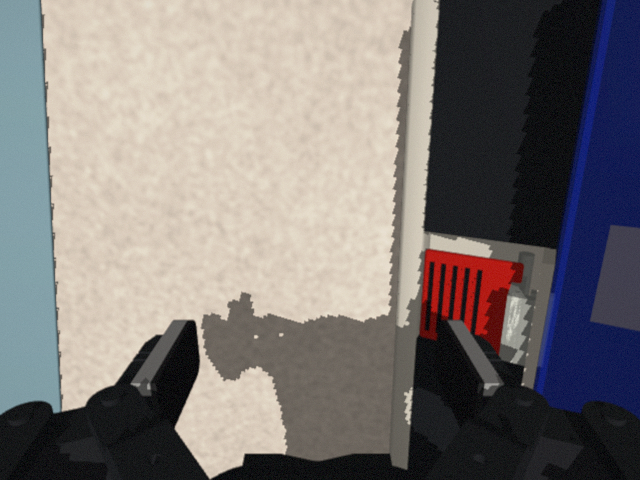

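View pics/s4z.png

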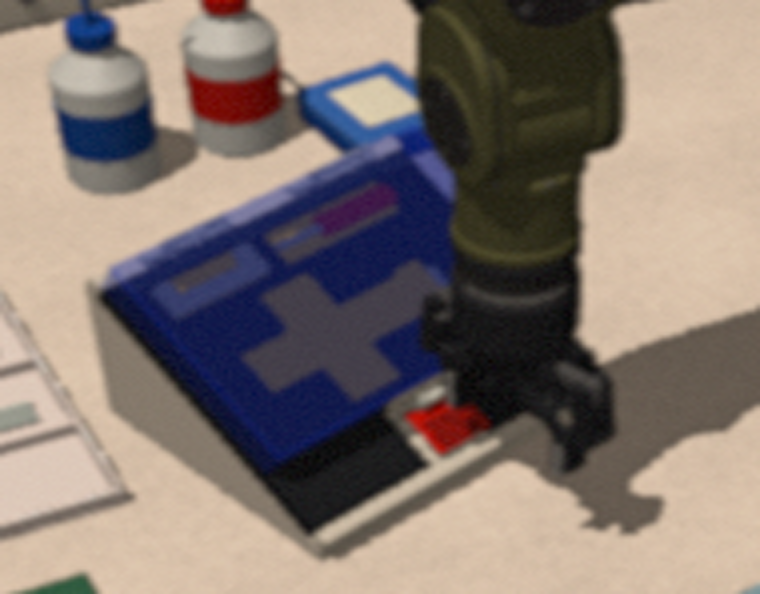

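>>> jog_arm([
  {"dx":0,"dy":-0.002,"dz":-0.015,"yaw":0},
  {"dx":0,"dy":0,"dz":-0.014,"yaw":0},
  {"dx":0,"dy":0,"dz":-0.002,"yaw":0},
  {"dx":0,"dy":0,"dz":0,"yaw":0},
])

```text
clock: 3.42
position: [0.5226, 0.0024, 0.0398]
eef_rot: [1.0, 1.33, -1.001]
ft_force: [0.5, 1.2, 0.5]
finger_gap: 0.997
```

```bash
python3 - <<'E'
from h import *
f=grab("scene","s5");s=status.sense();print(s["clock"],s["position"],s["ft_force"],s["moment"])
cv2.imwrite("pics/s5z.png",cv2.resize(f["img"][200:300,240:370,::-1],None,fx=6,fy=6,interpolation=cv2.INTER_CUBIC))
E
```

```text
3.475 [0.52298768 0.0023707  0.04013364] [0.55261796 0.4395407  0.16310376] [-0.02089785 -0.08053431 -0.02555649]
```

View pics/s5z.png

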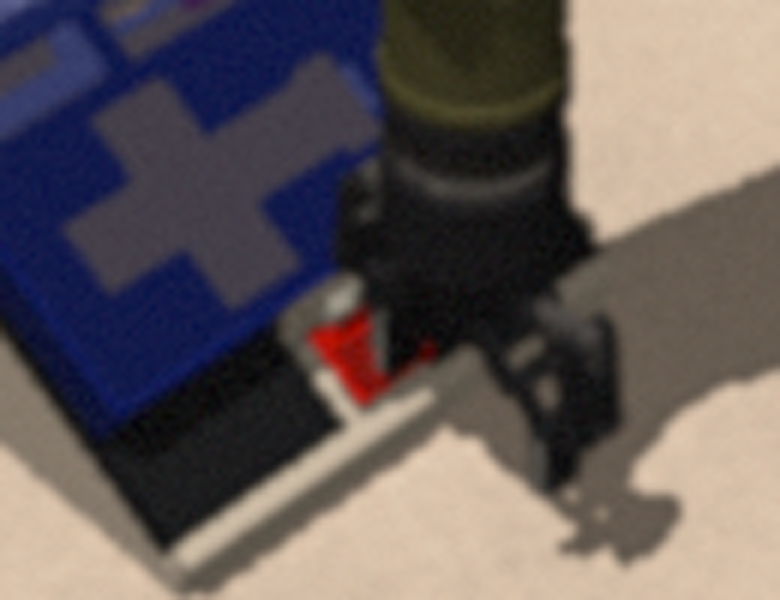

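>>> jog_arm([
  {"dx":0,"dy":0,"dz":-0.003,"yaw":0},
  {"dx":0,"dy":0,"dz":0,"yaw":0},
])

```text
clock: 3.72
position: [0.5231, 0.0024, 0.0373]
eef_rot: [1.0, 1.329, -1.0]
ft_force: [-0.1, -0.0, 0.5]
finger_gap: 0.997
```

>>> jog_arm([
  {"dx":0,"dy":0,"dz":-0.002,"yaw":0},
  {"dx":0,"dy":0,"dz":0,"yaw":0},
])

```text
clock: 3.98
position: [0.523, 0.0023, 0.0352]
eef_rot: [1.0, 1.329, -1.0]
ft_force: [-0.1, -1.1, -0.4]
finger_gap: 0.991
```

>>> jog_arm([
  {"dx":0,"dy":0,"dz":-0.002,"yaw":0},
  {"dx":0,"dy":0,"dz":0,"yaw":0},
])

```text
clock: 4.22
position: [0.5229, 0.0023, 0.0331]
eef_rot: [1.0, 1.329, -1.0]
ft_force: [-0.9, -0.6, 0.9]
finger_gap: 0.996
```

>>> jog_arm([
  {"dx":0,"dy":0,"dz":-0.002,"yaw":0},
  {"dx":0,"dy":0,"dz":0,"yaw":0},
])

```text
clock: 4.47
position: [0.5229, 0.0023, 0.0311]
eef_rot: [1.0, 1.329, -1.0]
ft_force: [0.0, -0.5, 0.7]
finger_gap: 0.995
```

>>> jog_arm([
  {"dx":0,"dy":0,"dz":-0.002,"yaw":0},
  {"dx":0,"dy":0,"dz":0,"yaw":0},
])

```text
clock: 4.72
position: [0.5231, 0.0023, 0.0292]
eef_rot: [1.0, 1.329, -1.0]
ft_force: [0.2, -0.5, 0.9]
finger_gap: 0.998
```

```bash
python3 - <<'E'
from h import *
f=grab("wrist","w6");s=status.sense();print(s["clock"],s["position"],s["ft_force"],s["moment"])
cv2.imwrite("pics/w6z.png",cv2.resize(f["img"][220:420,380:640,::-1],None,fx=3,fy=3,interpolation=cv2.INTER_CUBIC))
E
```

```text
4.775 [0.52313105 0.00236504 0.02929663] [1.1177632  0.51288349 1.12798303] [ 0.02931487 -0.0060471  -0.04968513]
```

View pics/w6z.png

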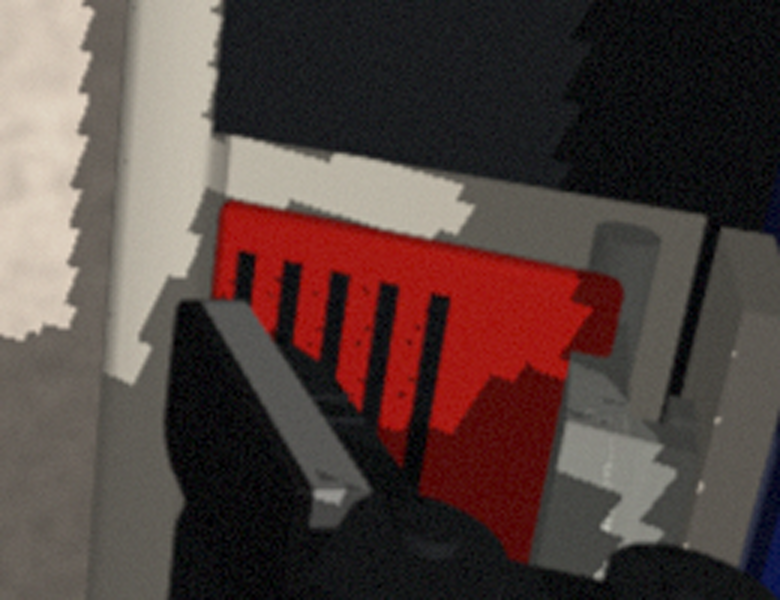

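>>> jog_arm([
  {"dx":0,"dy":0,"dz":-0.002,"yaw":0},
  {"dx":0,"dy":0,"dz":0,"yaw":0},
])

```text
clock: 5.03
position: [0.5231, 0.0024, 0.0273]
eef_rot: [1.0, 1.329, -1.0]
ft_force: [0.9, -0.8, 1.2]
finger_gap: 0.997
```

>>> jog_arm([
  {"dx":0,"dy":0,"dz":-0.0015,"yaw":0},
  {"dx":0,"dy":0,"dz":0,"yaw":0},
])

```text
clock: 5.28
position: [0.5231, 0.0024, 0.0258]
eef_rot: [1.0, 1.329, -1.0]
ft_force: [0.9, 0.1, 1.6]
finger_gap: 0.994
```

>>> jog_arm([
  {"dx":0,"dy":0,"dz":-0.002,"yaw":0},
  {"dx":0,"dy":0,"dz":-0.002,"yaw":0},
  {"dx":-0.014,"dy":0.048,"dz":0.003,"yaw":0},
  {"dx":-0.014,"dy":0.048,"dz":0.02,"yaw":0},
  {"dx":-0.01,"dy":0.03,"dz":0.03,"yaw":0},
])

```text
clock: 5.9
position: [0.4829, 0.1297, 0.0741]
eef_rot: [0.998, 1.332, -1.002]
ft_force: [1.0, 0.3, -0.4]
finger_gap: 0.997
```

```bash
python3 - <<'E'
from h import *
f=grab("scene","s7");s=status.sense();print(s["clock"],s["position"],s["ft_force"],s["moment"])
E
```

```text
5.95 [0.48468225 0.13319288 0.07819559] [-0.85971418  2.7599992   1.82491223] [ 0.15348237  0.01055023 -0.03587703]
```

View pics/s7.png

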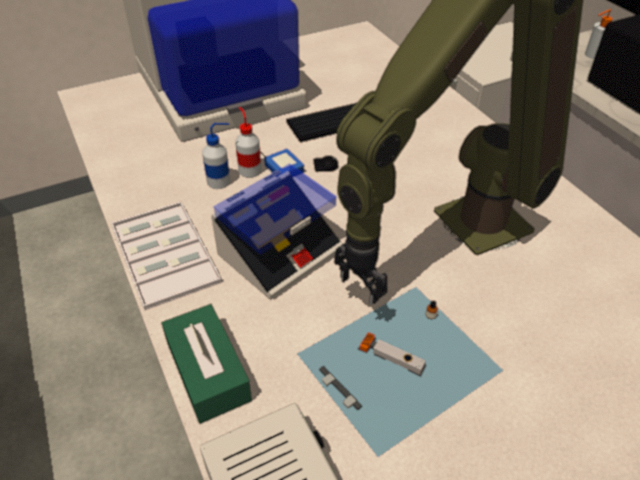

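>>> jog_arm([
  {"dx":0,"dy":0,"dz":0.05,"yaw":9.75},
  {"dx":0,"dy":0.01,"dz":0.05,"yaw":9.75},
  {"dx":-0.002,"dy":0.02,"dz":0.03,"yaw":9.75},
  {"dx":-0.002,"dy":0.02,"dz":0.02,"yaw":9.75},
  {"dx":-0.002,"dy":0.02,"dz":0,"yaw":9.75},
  {"dx":-0.003,"dy":0.02,"dz":0,"yaw":9.75},
  {"dx":-0.003,"dy":0.02,"dz":0,"yaw":9.75},
  {"dx":-0.003,"dy":0.02,"dz":0,"yaw":9.75},
  {"dx":-0.003,"dy":0.02,"dz":0,"yaw":9.75},
  {"dx":0,"dy":0.009,"dz":0,"yaw":9.75},
  {"dx":0,"dy":0,"dz":0,"yaw":9.75},
  {"dx":0,"dy":0,"dz":0,"yaw":0},
])

```text
clock: 7.45
position: [0.4668, 0.2872, 0.2242]
eef_rot: [-0.454, 1.524, 0.454]
ft_force: [-0.6, -1.0, -0.4]
finger_gap: 0.992
```

>>> jog_arm([
  {"dx":0,"dy":0,"dz":0,"yaw":0},
  {"dx":0,"dy":0,"dz":0,"yaw":0},
])

```text
clock: 7.7
position: [0.4671, 0.2871, 0.2247]
eef_rot: [-0.454, 1.523, 0.454]
ft_force: [-0.5, 0.2, -0.4]
finger_gap: 0.992
```

```bash
python3 - <<'E'
from h import *
f=grab("wrist","w8");s=status.sense();print(s["clock"],s["position"],s["ft_force"],s["moment"],s["q"])
R=Ro.from_rotvec(s["eef_rot"]).as_matrix();print("z ang",np.degrees(np.arctan2(R[1,2],R[0,2])))
E
```

```text
7.75 [0.4670863  0.28711348 0.2247718 ] [-0.19730038 -0.364373    0.23318762] [-0.02111422  0.02174785 -0.03638213] [ 5.51152316e-01  3.02700860e-01 -9.48935691e-02  1.17327468e+00
 -1.70435400e-06  1.54178712e+00]
z ang 33.24080653438059
```

View pics/w8.png

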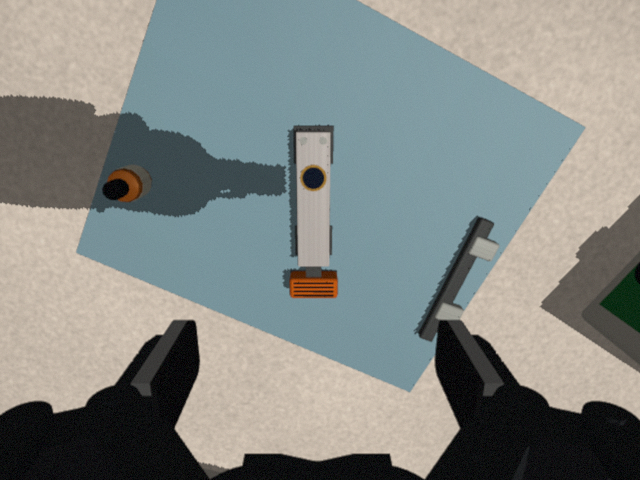

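```bash
python3 - <<'E'
from h import *
W=load("w8");im=W["img"]
hsv=cv2.cvtColor(im,cv2.COLOR_RGB2HSV)
m=((hsv[...,1]<45)&(hsv[...,2]>150)).astype(np.uint8);k=np.zeros_like(m);k[120:275,280:350]=1;m*=k
n,l,st,ce=cv2.connectedComponentsWithStats(m);j=1+st[1:,4].argmax();print(st[j])
c=max(cv2.findContours((l==j).astype(np.uint8),0,2)[0],key=cv2.contourArea);c=cv2.convexHull(c)
r=cv2.minAreaRect(c);b=cv2.boxPoints(r);print(r)
P=np.array([onz(W,p,.024) for p in b]);
o=P.mean(0);e=[P[1]-P[0],P[2]-P[1]];e=max(e,key=np.linalg.norm);print([np.linalg.norm(P[i]-P[(i+1)%4]) for i in range(4)])
if e[1]<0:e=-e
d=e/np.linalg.norm(e);ang=np.degrees(np.arctan2(d[1],d[0]));print("ang",ang,"body mid",o,"slider mid",o-d*.003, "grip", o)
mo=((hsv[...,0]<18)&(hsv[...,1]>170)&(hsv[...,2]>120)).astype(np.uint8);mo[:,:270]=0;mo[310:]=0
ys,xs=np.nonzero(mo);r=cv2.minAreaRect(np.c_[xs,ys].astype(np.float32));print(r,onz(W,r[0],.024))
E
```

```text
[ 297  133   34  134 3730]
((313.4999694824219, 199.49996948242188), (32.99999237060547, 132.99996948242188), 0.0)
[np.float64(0.11455203288984935), np.float64(0.026439575185572932), np.float64(0.11454167676809182), np.float64(0.02929666495295334)]
ang 122.41294441456529 body mid [0.46423094 0.28718089 0.024     ] slider mid [0.46583899 0.28464827 0.024     ] grip [0.46423094 0.28718089 0.024     ]
((313.0, 288.0), (18.0, 46.0), 90.0) [0.50683284 0.22107158 0.024     ]
```

>>> jog_arm([
  {"dx":-0.002,"dy":0,"dz":-0.05,"yaw":0},
  {"dx":0,"dy":0,"dz":-0.05,"yaw":0},
  {"dx":0,"dy":0,"dz":-0.05,"yaw":0},
  {"dx":0,"dy":0,"dz":-0.04,"yaw":0},
  {"dx":0,"dy":0,"dz":-0.02,"yaw":0},
  {"dx":0,"dy":0,"dz":-0.01,"yaw":0},
  {"dx":0,"dy":0,"dz":0,"yaw":0},
  {"dx":0,"dy":0,"dz":0,"yaw":0},
])

```text
clock: 8.75
position: [0.466, 0.2879, 0.0059]
eef_rot: [-0.455, 1.52, 0.456]
ft_force: [0.3, -0.6, -0.1]
finger_gap: 0.995
```

```bash
python3 - <<'E'
from h import *
f=grab("wrist","w9");s=status.sense();print(s["clock"],s["position"],s["ft_force"])
f=grab("scene","s9")
E
```

```text
8.8 [0.46602937 0.28794373 0.00597772] [-0.23940573 -0.20819574 -0.3589733 ]
```

View pics/w9.png

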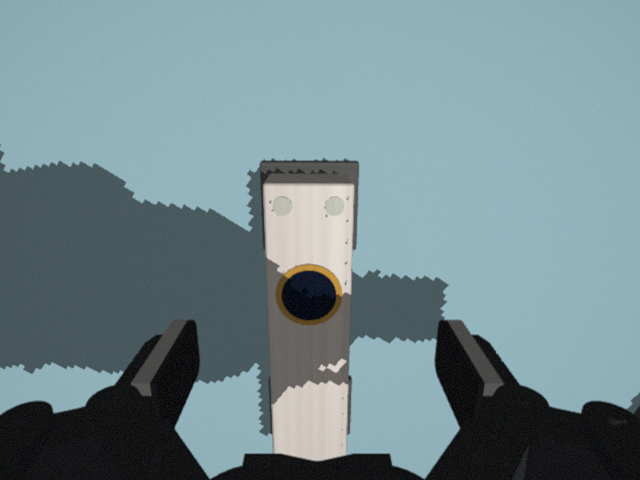

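View pics/s9.png

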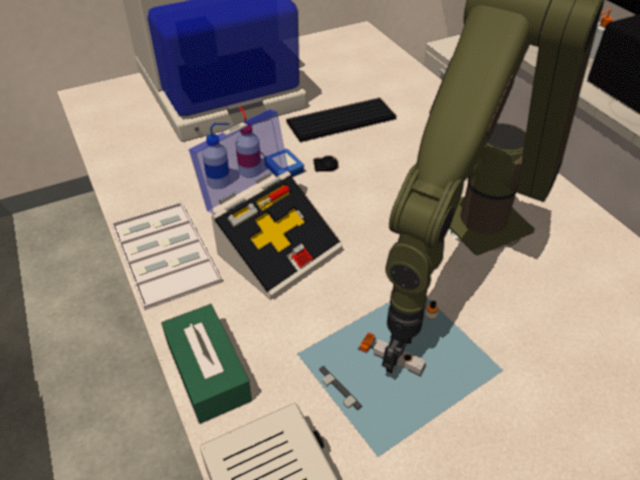

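>>> jog_arm([
  {"dx":-0.0018,"dy":-0.0015,"dz":-0.001,"yaw":-0.5},
  {"dx":0,"dy":0,"dz":0,"yaw":0},
])

```text
clock: 9.1
position: [0.463, 0.2857, 0.004]
eef_rot: [-0.449, 1.524, 0.449]
ft_force: [1.3, 0.3, 0.7]
finger_gap: 0.998
```

>>> jog_arm([
  {"dx":0,"dy":0,"dz":0,"yaw":0},
  {"dx":0,"dy":0,"dz":0,"yaw":0},
  {"dx":0,"dy":0,"dz":0,"yaw":0},
  {"dx":0,"dy":0,"dz":0,"yaw":0},
  {"dx":0,"dy":0,"dz":0,"yaw":0},
  {"dx":0,"dy":0,"dz":0,"yaw":0},
], gripper=0.015)

```text
clock: 9.85
position: [0.4636, 0.2861, 0.0041]
eef_rot: [-0.448, 1.523, 0.449]
ft_force: [0.1, -0.2, 3.9]
finger_gap: 0.312
```

>>> jog_arm([
  {"dx":0,"dy":0,"dz":0.01,"yaw":0},
  {"dx":0,"dy":0,"dz":0.04,"yaw":0},
  {"dx":0,"dy":0,"dz":0.05,"yaw":0},
  {"dx":0,"dy":0,"dz":0.05,"yaw":0},
  {"dx":0,"dy":0,"dz":0.05,"yaw":0},
  {"dx":0,"dy":0,"dz":0.05,"yaw":0},
])

```text
clock: 10.6
position: [0.4625, 0.2853, 0.2554]
eef_rot: [-0.449, 1.525, 0.448]
ft_force: [0.9, 0.4, -2.9]
finger_gap: 0.311
```

```bash
python3 - <<'E'
from h import *
grab("wrist","w10");grab("wrist","w11");s=status.sense();print(s["clock"],s["position"],s["ft_force"],s["finger_gap"])
T=grab("top","t11")
cv2.imwrite("pics/t11z.png",cv2.resize(T["img"][130:290,285:425,::-1],None,fx=5,fy=3.75,interpolation=cv2.INTER_CUBIC))
E
```

```text
10.7 [0.46568755 0.28729831 0.25996204] [ 0.7643252   0.60135472 -1.78049788] 0.311260294130492
```

View pics/w11.png

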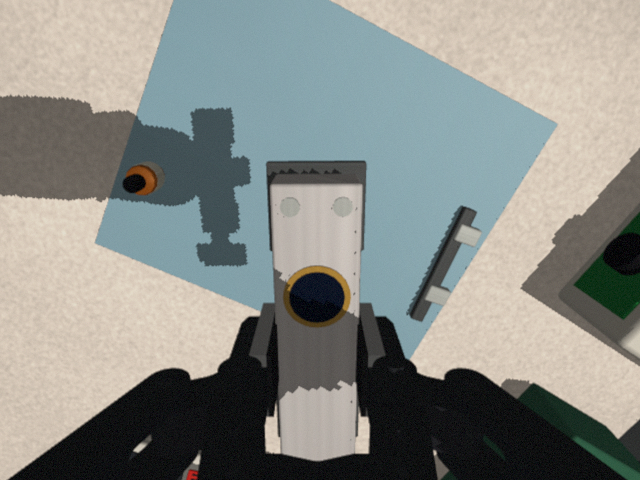

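View pics/t11z.png

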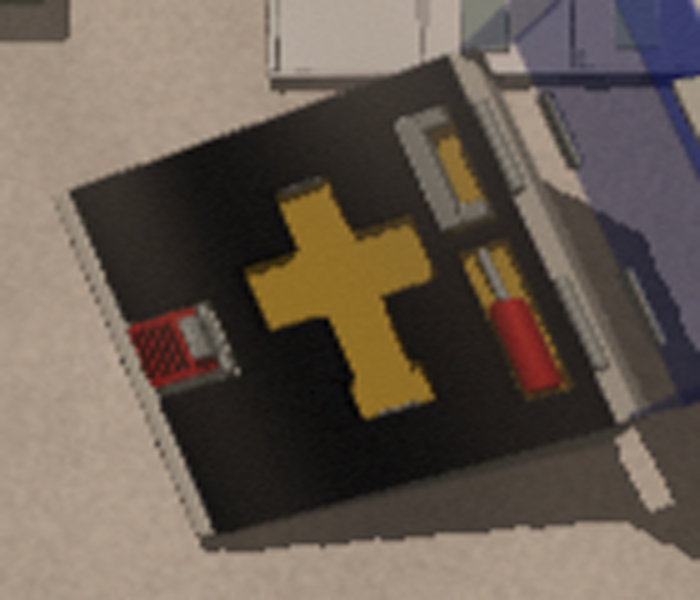

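```bash
python3 - <<'E'
from h import *
for n in("w9","w11"):
    im=load(n)["img"];cv2.imwrite(f"pics/{n}z.png",cv2.resize(im[150:350,240:400,::-1],None,fx=4,fy=3,interpolation=cv2.INTER_CUBIC))
E
```

```text
(no output)
```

View pics/w9z.png

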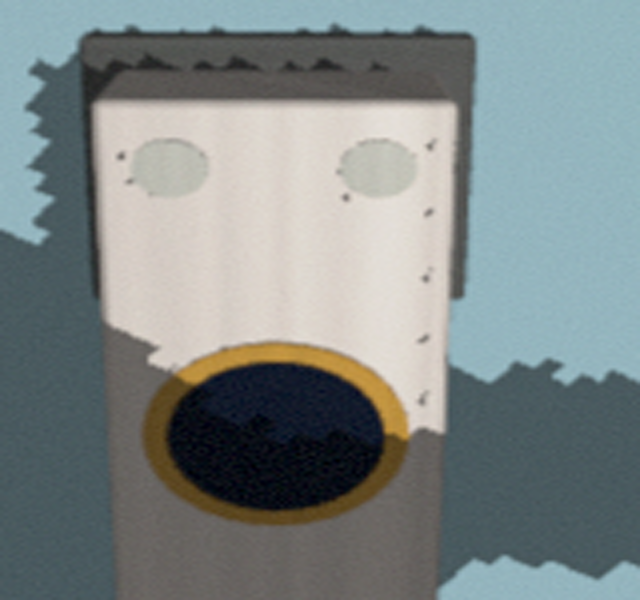

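View pics/w11z.png

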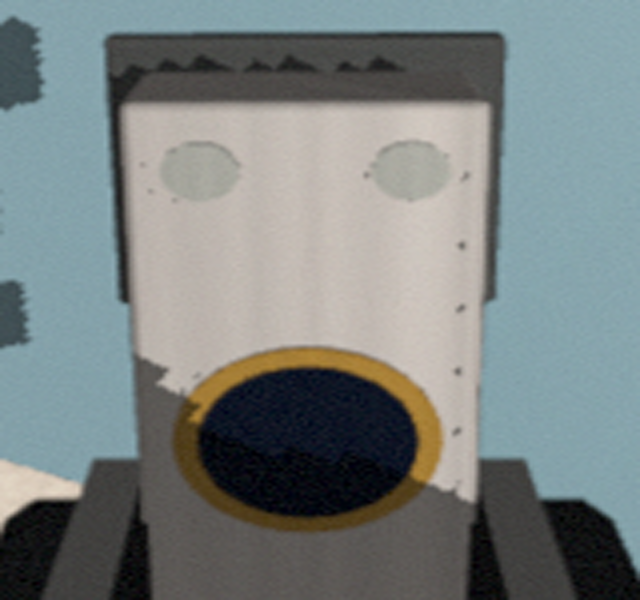

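>>> jog_arm([
  {"dx":0.007,"dy":-0.026,"dz":0.006,"yaw":-10.66},
  {"dx":0.007,"dy":-0.024,"dz":0.004,"yaw":-10.66},
  {"dx":0.007,"dy":-0.024,"dz":0.004,"yaw":-10.66},
  {"dx":0.007,"dy":-0.024,"dz":0.004,"yaw":-10.66},
  {"dx":0.007,"dy":-0.024,"dz":0.004,"yaw":-10.66},
  {"dx":0.007,"dy":-0.024,"dz":0.004,"yaw":-10.66},
  {"dx":0.007,"dy":-0.024,"dz":0.004,"yaw":-10.66},
  {"dx":0.007,"dy":-0.024,"dz":0.004,"yaw":-10.66},
  {"dx":0.007,"dy":-0.024,"dz":0.004,"yaw":-10.66},
  {"dx":0.007,"dy":-0.024,"dz":0.004,"yaw":-10.66},
  {"dx":0.007,"dy":-0.024,"dz":0.004,"yaw":0},
  {"dx":0,"dy":0,"dz":0,"yaw":0},
])

```text
clock: 12.25
position: [0.5396, 0.0185, 0.2979]
eef_rot: [0.999, 1.332, -1.002]
ft_force: [0.5, 0.6, -2.4]
finger_gap: 0.312
```

>>> jog_arm([
  {"dx":0,"dy":0,"dz":0,"yaw":0},
  {"dx":0,"dy":0,"dz":0,"yaw":0},
])

```text
clock: 12.5
position: [0.5396, 0.0206, 0.2991]
eef_rot: [0.997, 1.332, -0.998]
ft_force: [-0.1, 0.3, -1.7]
finger_gap: 0.318
```

```bash
python3 - <<'E'
from h import *
W=grab("wrist","w12");s=status.sense();print(s["clock"],s["position"],s["ft_force"],s["finger_gap"],s["q"])
R=Ro.from_rotvec(s["eef_rot"]).as_matrix();print("z ang",np.degrees(np.arctan2(R[1,2],R[0,2])))
E
```

```text
12.55 [0.53973438 0.02055993 0.29932814] [-0.32369117  0.08681513 -1.85403811] 0.31103929890800386 [3.79740527e-02 2.69023708e-01 5.08260609e-02 1.35367944e+00
 1.68936473e-04 2.89547545e+00]
z ang -73.7227876499048
```

View pics/w12.png

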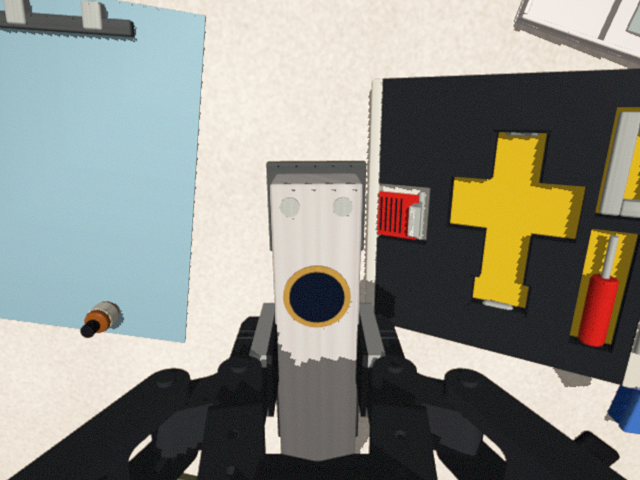

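```bash
python3 - <<'E'
from h import *
im=load("w12")["img"];cv2.imwrite("pics/w12z.png",cv2.resize(im[120:320,435:600,::-1],None,fx=4,fy=3,interpolation=cv2.INTER_CUBIC))
im=load("t11")["img"];cv2.imwrite("pics/t11y.png",cv2.resize(im[170:250,325:380,::-1],None,fx=8,fy=7,interpolation=cv2.INTER_CUBIC))
E
```

```text
(no output)
```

View pics/w12z.png

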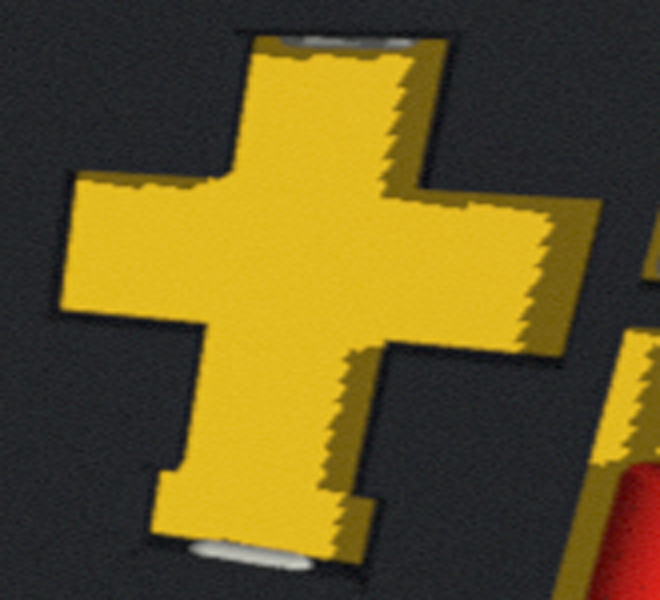

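View pics/t11y.png

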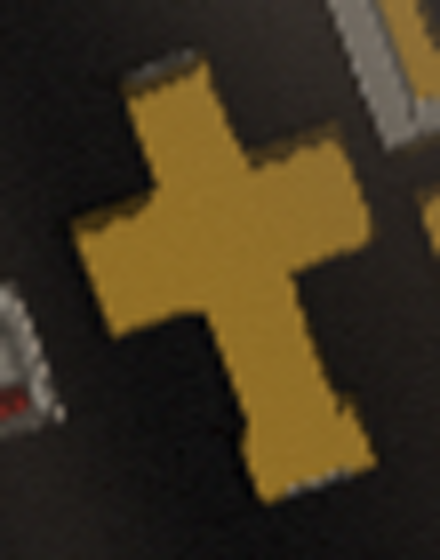

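```bash
cat > rec.py <<'E'
from h import *
from scipy.optimize import least_squares
def axes(yaw):
    x=np.array([np.cos(yaw),np.sin(yaw),0]);f=np.array([-np.sin(yaw),np.cos(yaw),0]);z=.5*f+np.cos(np.pi/6)*np.array([0,0,1]);return np.c_[x,np.cross(z,x),z]
E
python3 - <<'E'
from rec import *
W=load("w12");T=load("t11");m=1e-3
wz=lambda x,y:np.array((x/4+435-.4,y/3+120-.35)); tz=lambda x,y:np.array((x/8+325-.45,y/7+170-.45))
O=[(W,wz(150,532),(-92.5,23.5,-11)),(W,wz(363,565),(-92.5,-23.5,-11)),(W,wz(60,312),(-20,52,-11)),(W,wz(562,356),(-20,-52,-11)),
(W,wz(252,38),(66.5,18.5,2.5)),(W,wz(448,40),(66.5,-18.5,2.5)),(W,wz(75,175),(27,52,2.5)),(W,wz(602,198),(27,-52,2.5)),
(T,tz(115,335),(-20,52,-11)),(T,tz(268,500),(-92.5,23.5,-11)),(T,tz(375,462),(-92.5,-23.5,2.5)),(T,tz(372,235),(-20,-52,2.5))]
def res(p,sub=None):
    A=axes(p[3]);r=[]
    for f,q,X in O: r.append((proj(f,p[:3]+A@np.array(X)*m)-q))
    return np.array(r).ravel()
for O_ in (O,O[:8]):
    O=O_;s=least_squares(res,[.55,-.14,.1,.28]);print(s.x[:3].round(4),np.degrees(s.x[3]));print(s.fun.reshape(-1,2).round(1).tolist())
print(-T["R"].T@T["t"],-W["R"].T@W["t"])
E
```

```text
[ 0.5783 -0.1417  0.0912] 16.900125331259318
[[0.6, 0.2], [-0.0, 0.0], [0.3, -1.0], [0.3, 0.3], [-1.1, -0.4], [0.1, 0.1], [-2.2, -1.8], [1.6, 0.6], [0.2, 1.9], [-0.2, 1.6], [0.7, 0.8], [1.7, 0.9]]
[ 0.5779 -0.1431  0.0889] 16.869207782892705
[[0.8, -0.2], [-0.1, -0.4], [0.8, -0.9], [-0.1, 0.3], [-0.8, 0.3], [-0.0, 0.9], [-1.7, -1.4], [1.2, 1.0]]
[ 0.30666325 -0.06427897  1.3428112 ] [0.61748143 0.04403814 0.44167549]
```

>>> jog_arm([
  {"dx":0.005,"dy":-0.015,"dz":-0.04,"yaw":0.3},
  {"dx":0.005,"dy":-0.02,"dz":-0.04,"yaw":0.3},
  {"dx":0,"dy":0,"dz":-0.02,"yaw":0},
  {"dx":0,"dy":0,"dz":0,"yaw":0},
  {"dx":0,"dy":0,"dz":0,"yaw":0},
])

```text
clock: 13.18
position: [0.5508, -0.0147, 0.2008]
eef_rot: [0.99, 1.333, -0.989]
ft_force: [1.0, -0.2, -2.0]
finger_gap: 0.311
```

```bash
python3 - <<'E'
from h import *
W=grab("wrist","w13");s=status.sense();print(s["clock"],s["position"],s["ft_force"],s["finger_gap"],s["joint_vel"].round(3))
R=Ro.from_rotvec(s["eef_rot"]).as_matrix();print("z ang",np.degrees(np.arctan2(R[1,2],R[0,2])))
cv2.imwrite("pics/w13z.png",cv2.resize(W["img"][80:370,410:640,::-1],None,fx=3,fy=2,interpolation=cv2.INTER_CUBIC))
E
```

```text
13.225 [ 0.55114055 -0.01472936  0.20119016] [ 0.5947863  -0.23131176 -1.36505555] 0.32145690685446954 [-0.003 -0.005  0.006 -0.002 -0.001 -0.001]
z ang -73.14029088556202
```

View pics/w13.png

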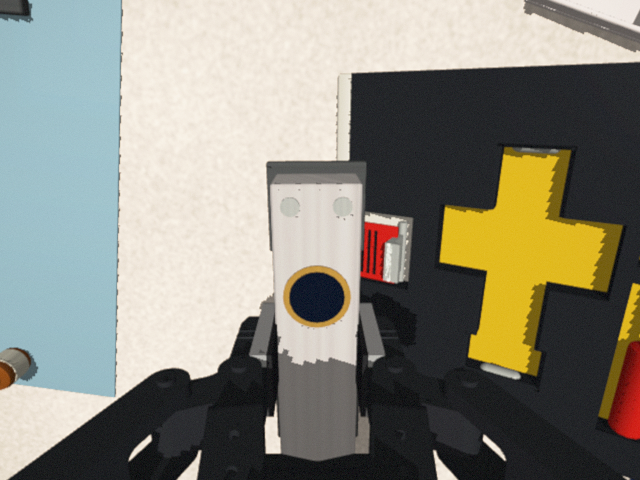

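View pics/w13z.png

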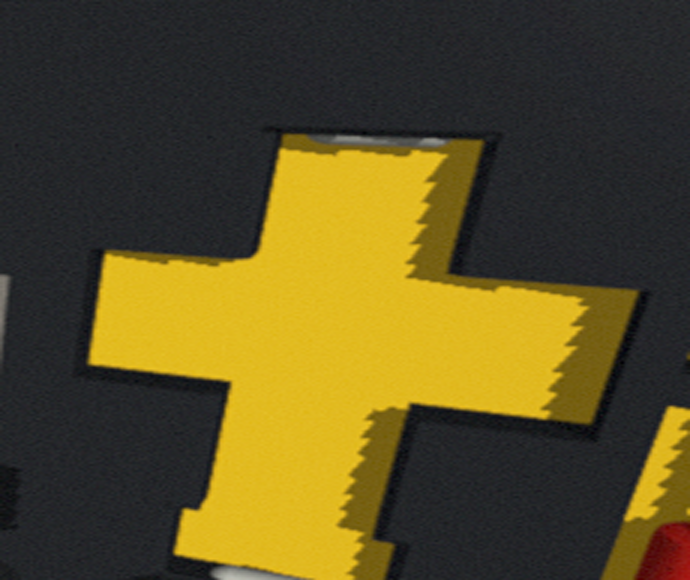

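```bash
cat > fit.py <<'E'
from rec import *
W=load("w12");T=load("t11");V=load("w13");m=1e-3
wz=lambda x,y:np.array((x/4+435-.4,y/3+120-.35)); tz=lambda x,y:np.array((x/8+325-.45,y/7+170-.45)); vz=lambda x,y:np.array((x/3+410-.35,y/2+80-.25))
A=[(W,wz(150,532),(-92.5,23.5,-11)),(W,wz(363,565),(-92.5,-23.5,-11)),(W,wz(60,312),(-20,52,-11)),(W,wz(562,356),(-20,-52,-11)),
(W,wz(252,38),(66.5,18.5,2.5)),(W,wz(448,40),(66.5,-18.5,2.5)),(W,wz(75,175),(27,52,2.5)),(W,wz(602,198),(27,-52,2.5)),
(V,vz(173,555),(-92.5,23.5,-11)),(V,vz(88,365),(-20,52,-11)),(V,vz(592,422),(-20,-52,-11)),
(V,vz(282,132),(66.5,18.5,2.5)),(V,vz(485,138),(66.5,-18.5,2.5)),(V,vz(103,250),(27,52,2.5)),(V,vz(638,290),(27,-52,2.5))]
B=[(T,tz(115,335),(-20,52,-11)),(T,tz(268,500),(-92.5,23.5,-11)),(T,tz(375,462),(-92.5,-23.5,2.5)),(T,tz(372,235),(-20,-52,2.5))]
def fit(O,dr=0):
    def res(p):
        M=axes(p[3]);r=[]
        for f,q,X in O:
            X=np.array(X,float);X[2]+=dr*(X[2]>0)
            r.append(proj(f,p[:3]+M@X*m)-q)
        return np.array(r).ravel()
    return least_squares(res,[.55,-.14,.1,.28],loss="soft_l1")
if __name__=="__main__":
    for n,O in(("A",A),("AB",A+B),("V",A[8:]),("W",A[:8])):
        for dr in(0,2.5):
            s=fit(O,dr);print(n,dr,s.x[:3].round(4),np.degrees(s.x[3]).round(2),s.cost.round(2))
    print(fit(A).fun.reshape(-1,2).round(1).tolist())
E
python3 fit.py
```

```text
A 0 [ 0.5782 -0.1425  0.0898] 16.83 14.42
A 2.5 [ 0.5785 -0.1423  0.09  ] 16.83 17.7
AB 0 [ 0.5784 -0.1419  0.0907] 16.85 18.79
AB 2.5 [ 0.5786 -0.1418  0.0907] 16.87 21.15
V 0 [ 0.5784 -0.1422  0.0901] 16.79 9.77
V 2.5 [ 0.5787 -0.142   0.0903] 16.84 11.54
W 0 [ 0.578  -0.1427  0.0896] 16.88 4.39
W 2.5 [ 0.5782 -0.1426  0.0898] 16.83 5.6
[[0.6, -0.2], [-0.2, -0.4], [0.6, -1.1], [-0.0, 0.2], [-0.9, -0.2], [0.0, 0.4], [-1.9, -1.8], [1.4, 0.7], [0.7, -0.7], [0.5, -0.6], [-0.5, 1.0], [-1.8, 1.2], [0.1, 1.5], [-3.1, -1.2], [4.2, -0.0]]
```

```bash
python3 - <<'E'
from rec import *
P=np.array([.5783,-.1423,.090]);A=axes(np.radians(16.84))
s=status.sense();R=Ro.from_rotvec(s["eef_rot"]).as_matrix()
off=R@np.array([-.008,-.0029,-.0009]);print("mid off",off,"cur mid",s["position"]+off,s["position"])
for loc in((0,-7,50),(0,-7,30),(0,-7,20)):
    c=P+A@np.array(loc)*1e-3;print(loc,c.round(4),"tcp",(c-off).round(4))
E
```

```text
mid off [-3.05568987e-03  2.04148925e-05  7.99264303e-03] cur mid [ 0.54808486 -0.01470895  0.2091828 ] [ 0.55114055 -0.01472936  0.20119016]
(0, -7, 50) [ 0.5728 -0.1242  0.1368] tcp [ 0.5759 -0.1242  0.1288]
(0, -7, 30) [ 0.5757 -0.1337  0.1195] tcp [ 0.5788 -0.1338  0.1115]
(0, -7, 20) [ 0.5772 -0.1385  0.1108] tcp [ 0.5802 -0.1386  0.1028]
```

>>> jog_arm([
  {"dx":0.009,"dy":-0.04,"dz":0,"yaw":0},
  {"dx":0.01,"dy":-0.044,"dz":-0.02,"yaw":0},
  {"dx":0.01,"dy":-0.04,"dz":-0.021,"yaw":0},
  {"dx":0,"dy":0,"dz":-0.02,"yaw":0},
  {"dx":0,"dy":0,"dz":0,"yaw":0},
  {"dx":0,"dy":0,"dz":0,"yaw":0},
  {"dx":0,"dy":0,"dz":0,"yaw":0},
])

```text
clock: 14.1
position: [0.5803, -0.1388, 0.1404]
eef_rot: [0.99, 1.332, -0.988]
ft_force: [0.3, 0.3, -2.4]
finger_gap: 0.313
```

```bash
python3 - <<'E'
from h import *
W=grab("wrist","w14");s=status.sense();print(s["clock"],s["position"],s["ft_force"],s["finger_gap"],s["joint_vel"].round(3))
R=Ro.from_rotvec(s["eef_rot"]).as_matrix();print("z ang",np.degrees(np.arctan2(R[1,2],R[0,2])))
f=grab("scene","s14");cv2.imwrite("pics/s14z.png",cv2.resize(f["img"][100:300,180:400,::-1],None,fx=3.5,fy=3,interpolation=cv2.INTER_CUBIC))
E
```

```text
14.15 [ 0.5801061  -0.13876164  0.14019542] [-0.56085828 -0.7229441  -2.23434033] 0.3102427016257285 [-0.003  0.001 -0.007 -0.004 -0.002  0.   ]
z ang -73.12964689202377
```

View pics/w14.png

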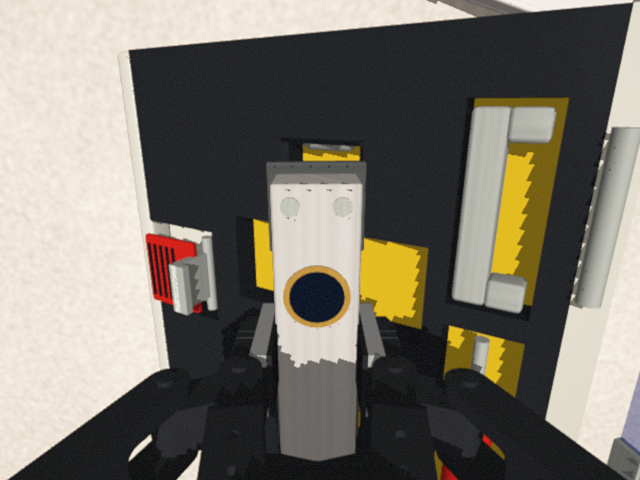

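View pics/s14z.png

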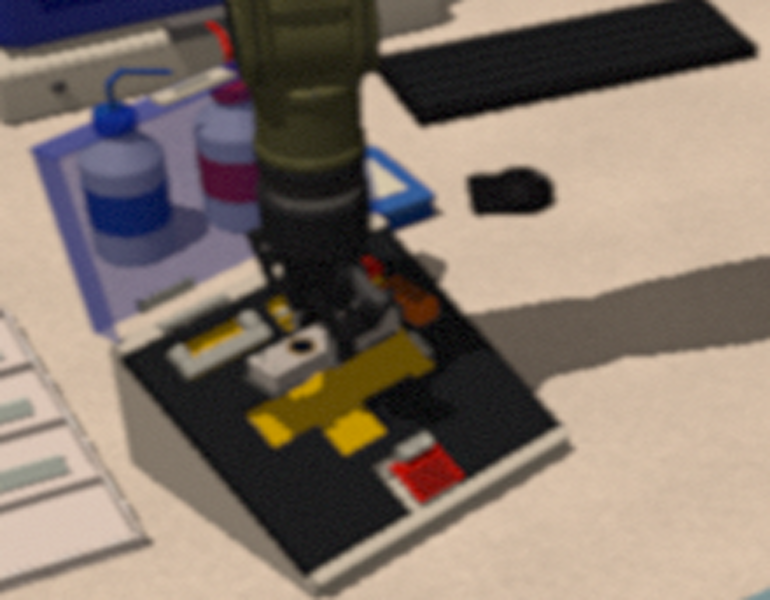

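```bash
python3 - <<'E'
from rec import *
W=load("w14");P=np.array([.5783,-.1423,.090]);A=axes(np.radians(16.84))
for X in((66.5,18.5,2.5),(66.5,-18.5,2.5),(69,21,5),(69,-21,5),(27,52,2.5),(27,52,-11),(27,-52,2.5),(-20,-52,-11),(66.5,18.5,-11)):print(X,proj(W,P+A@np.array(X)*1e-3).round(1))
cv2.imwrite("pics/w14z.png",cv2.resize(W["img"][130:340,230:440,::-1],None,fx=3.5,fy=2.8,interpolation=cv2.INTER_CUBIC))
E
```

```text
(66.5, 18.5, 2.5) [287.8 142.5]
(66.5, -18.5, 2.5) [359.8 146.4]
(69, 21, 5) [280.3 137.1]
(69, -21, 5) [363. 141.]
(27, 52, 2.5) [237.5 214.7]
(27, 52, -11) [253.2 209.5]
(27, -52, 2.5) [429.6 246.3]
(-20, -52, -11) [429.  330.6]
(66.5, 18.5, -11) [302.9 140.4]
```

View pics/w14z.png

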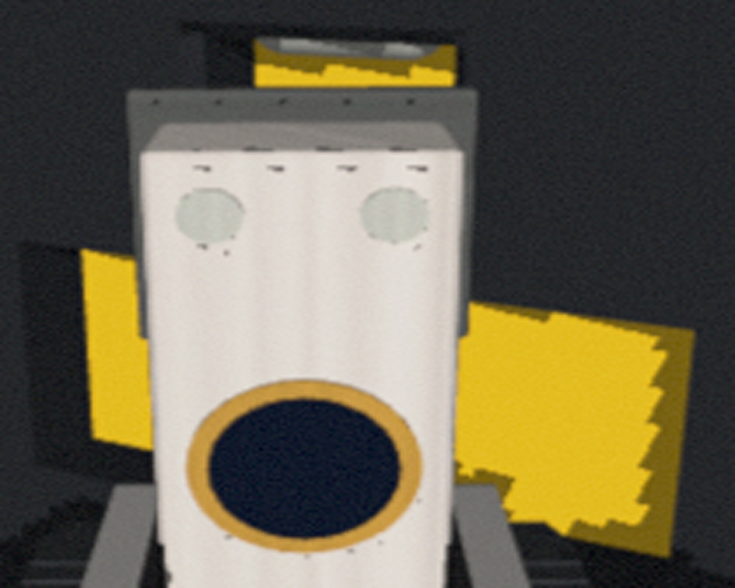

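>>> jog_arm([
  {"dx":0,"dy":0,"dz":-0.012,"yaw":0},
  {"dx":0,"dy":0,"dz":-0.01,"yaw":0},
  {"dx":0,"dy":0,"dz":-0.006,"yaw":0},
  {"dx":0,"dy":0,"dz":-0.003,"yaw":0},
  {"dx":0,"dy":0,"dz":0,"yaw":0},
])

```text
clock: 14.82
position: [0.5791, -0.1392, 0.1075]
eef_rot: [0.99, 1.334, -0.991]
ft_force: [0.7, -0.1, -1.9]
finger_gap: 0.313
```

```bash
python3 - <<'E'
from h import *
W=grab("wrist","w15");s=status.sense();print(s["clock"],s["position"],s["ft_force"],s["finger_gap"],s["moment"].round(3))
f=grab("scene","s15");cv2.imwrite("pics/s15z.png",cv2.resize(f["img"][170:290,200:350,::-1],None,fx=5,fy=5,interpolation=cv2.INTER_CUBIC))
E
```

```text
14.875 [ 0.57936464 -0.13922206  0.10780259] [ 0.58021599  0.60909012 -1.79559204] 0.3144631499861949 [ 0.082  0.041 -0.003]
```

View pics/w15.png

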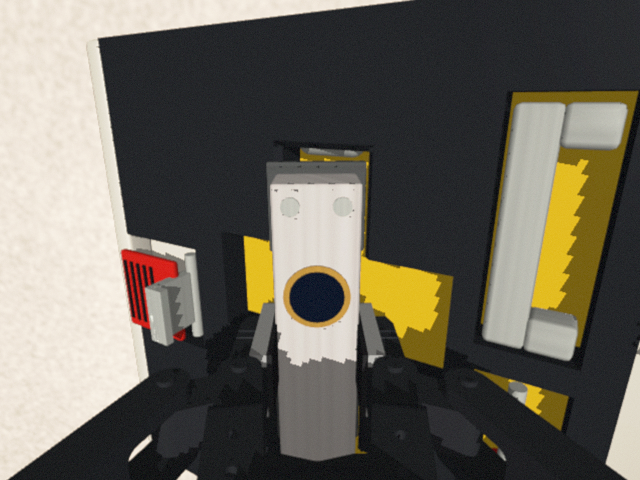

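View pics/s15z.png

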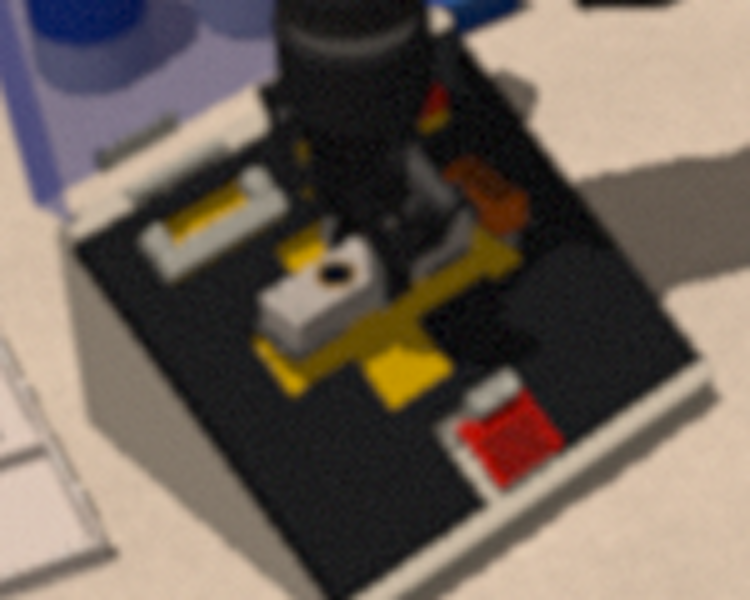

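>>> jog_arm([
  {"dx":0,"dy":0.0005,"dz":-0.003,"yaw":0},
  {"dx":0,"dy":0,"dz":0,"yaw":0},
  {"dx":0,"dy":0,"dz":0,"yaw":0},
])

```text
clock: 15.3
position: [0.5793, -0.1387, 0.1049]
eef_rot: [0.99, 1.334, -0.99]
ft_force: [-0.3, 0.7, -2.2]
finger_gap: 0.308
```

>>> jog_arm([
  {"dx":0,"dy":0,"dz":-0.002,"yaw":0},
  {"dx":0,"dy":0,"dz":0,"yaw":0},
])

```text
clock: 15.55
position: [0.5791, -0.1386, 0.1026]
eef_rot: [0.99, 1.334, -0.99]
ft_force: [-1.0, 0.2, -2.0]
finger_gap: 0.31
```

```bash
python3 - <<'E'
from h import *
W=grab("wrist","w16");s=status.sense();print(s["clock"],s["position"],s["ft_force"],s["finger_gap"],s["moment"].round(3))
cv2.imwrite("pics/w16z.png",cv2.resize(W["img"][120:320,220:460,::-1],None,fx=3,fy=3,interpolation=cv2.INTER_CUBIC))
E
```

```text
15.6 [ 0.57913101 -0.13865885  0.10268005] [-0.36901892 -0.70883327 -2.89542583] 0.31315475038114476 [-0.004 -0.063 -0.043]
```

View pics/w16z.png

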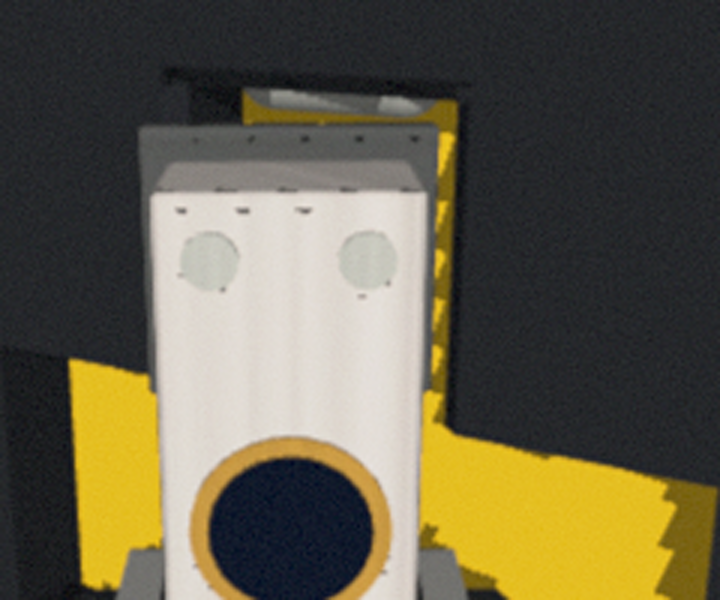

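>>> jog_arm([
  {"dx":0.0015,"dy":0.0003,"dz":-0.001,"yaw":0},
  {"dx":0,"dy":0,"dz":0,"yaw":0},
  {"dx":0,"dy":0,"dz":0,"yaw":0},
])

```text
clock: 15.98
position: [0.5808, -0.1384, 0.1018]
eef_rot: [0.99, 1.334, -0.99]
ft_force: [-1.3, -0.5, -1.2]
finger_gap: 0.313
```

```bash
python3 - <<'E'
from h import *
W=grab("wrist","w17");s=status.sense();print(s["clock"],s["position"],s["ft_force"],s["finger_gap"],s["moment"].round(3))
cv2.imwrite("pics/w17z.png",cv2.resize(W["img"][120:320,220:460,::-1],None,fx=3,fy=3,interpolation=cv2.INTER_CUBIC))
E
```

```text
16.025 [ 0.58076178 -0.13836909  0.10181231] [ 0.49996468  0.40208847 -2.41389126] 0.3135744678847033 [-0.002 -0.037 -0.021]
```

View pics/w17z.png

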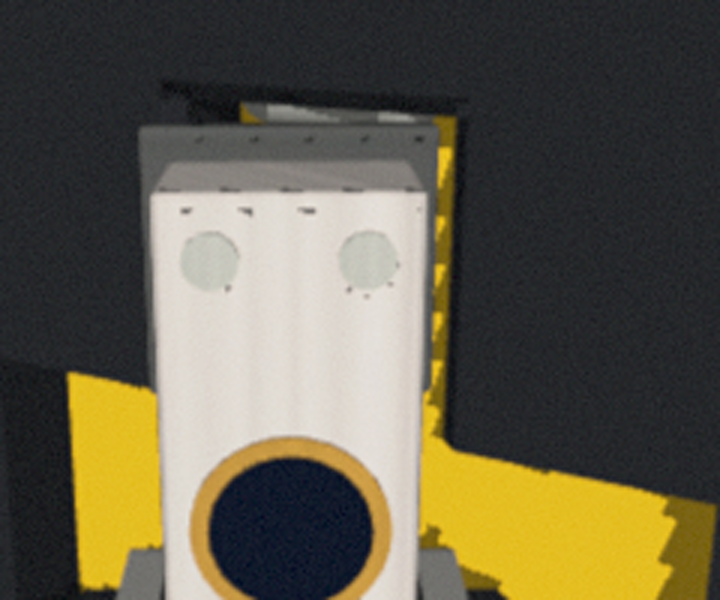

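>>> jog_arm([
  {"dx":0,"dy":0,"dz":-0.001,"yaw":0},
  {"dx":0,"dy":0,"dz":0,"yaw":0},
  {"dx":0,"dy":0,"dz":0,"yaw":0},
  {"dx":0,"dy":0,"dz":0,"yaw":0},
], gripper=0.036)

```text
clock: 16.52
position: [0.5809, -0.1384, 0.101]
eef_rot: [0.99, 1.334, -0.99]
ft_force: [0.2, 0.7, 0.9]
finger_gap: 0.422
```

```bash
python3 - <<'E'
from h import *
W=grab("wrist","w18");s=status.sense();print(s["clock"],s["position"],s["ft_force"],s["finger_gap"],s["moment"].round(3))
f=grab("scene","s18");cv2.imwrite("pics/s18z.png",cv2.resize(f["img"][170:290,200:350,::-1],None,fx=5,fy=5,interpolation=cv2.INTER_CUBIC))
E
```

```text
16.575 [ 0.58087194 -0.13838654  0.10092283] [-0.29949915 -0.20163449  0.57584237] 0.42018858358674566 [ 0.041 -0.049  0.003]
```

View pics/w18.png

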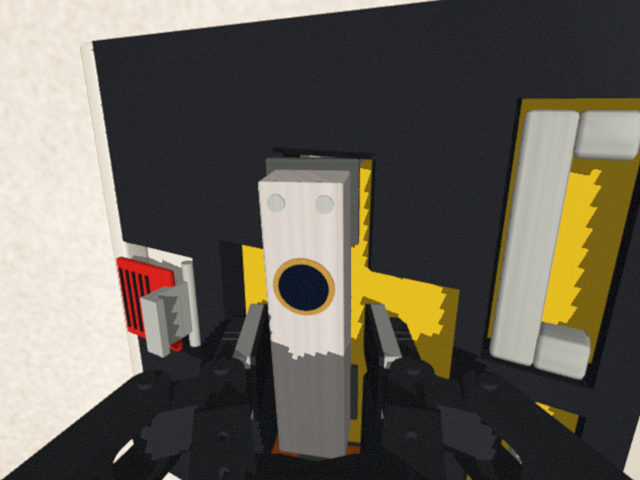

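View pics/s18z.png

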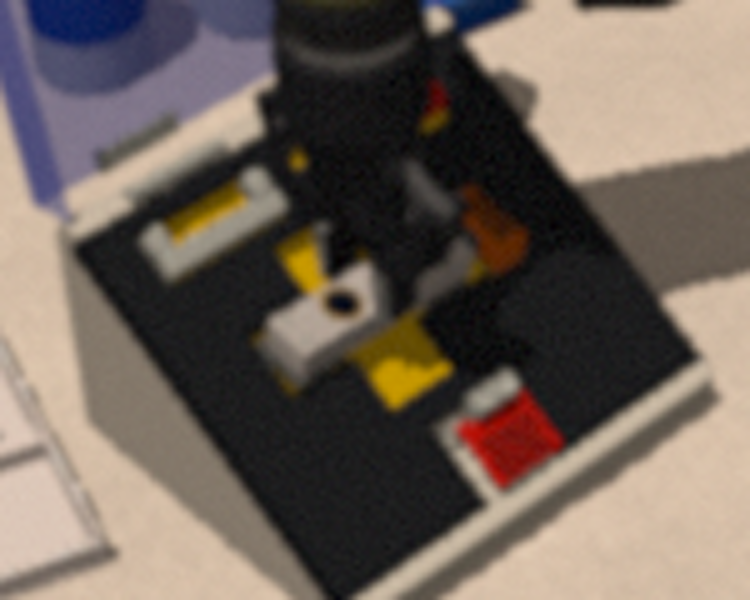

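>>> jog_arm([
  {"dx":0,"dy":0,"dz":0,"yaw":0},
  {"dx":0,"dy":0,"dz":0,"yaw":0},
  {"dx":0,"dy":0,"dz":0,"yaw":0},
], gripper=0.046)

```text
clock: 17.0
position: [0.5807, -0.1384, 0.1008]
eef_rot: [0.99, 1.334, -0.99]
ft_force: [-0.5, -0.6, -0.0]
finger_gap: 0.538
```

```bash
python3 - <<'E'
from h import *
W=grab("wrist","w19");s=status.sense();print(s["clock"],s["position"],s["ft_force"],s["finger_gap"],s["moment"].round(3))
f=grab("scene","s19");cv2.imwrite("pics/s19z.png",cv2.resize(f["img"][170:290,200:350,::-1],None,fx=5,fy=5,interpolation=cv2.INTER_CUBIC))
E
```

```text
17.05 [ 0.58074024 -0.13839205  0.10078705] [-0.36684233 -0.21468613  0.63827722] 0.5395106173724282 [-0.027  0.009 -0.01 ]
```

View pics/w19.png

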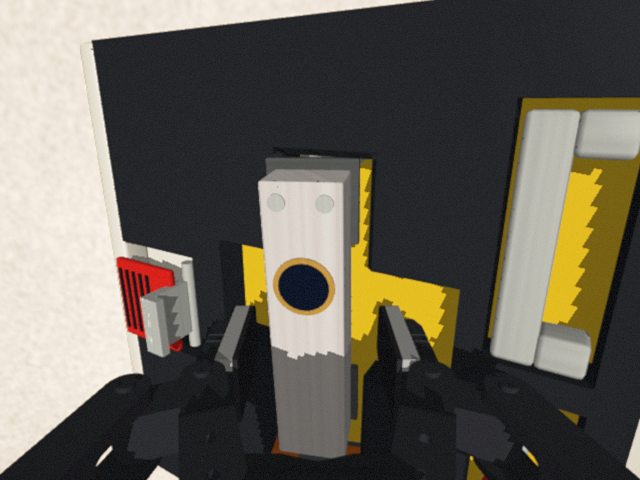

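View pics/s19z.png

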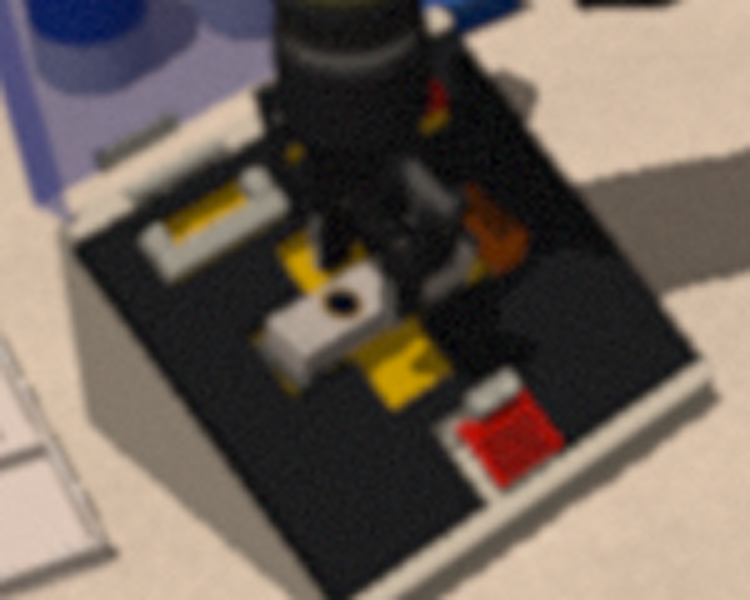

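```bash
python3 - <<'E'
from h import *
W=load("w19")
cv2.imwrite("pics/w19z.png",cv2.resize(W["img"][140:290,230:390,::-1],None,fx=4.5,fy=4,interpolation=cv2.INTER_CUBIC))
cv2.imwrite("pics/w19y.png",cv2.resize(W["img"][270:470,230:390,::-1],None,fx=4,fy=3,interpolation=cv2.INTER_CUBIC))
E
```

```text
(no output)
```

View pics/w19z.png

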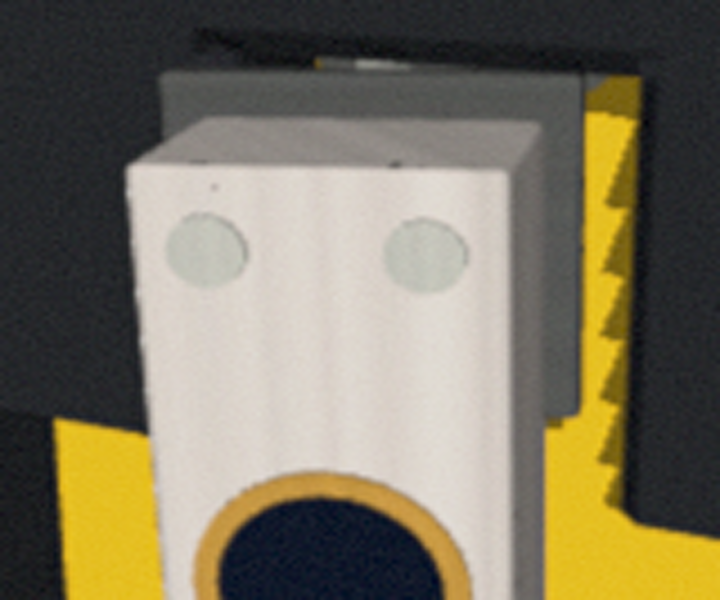

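View pics/w19y.png

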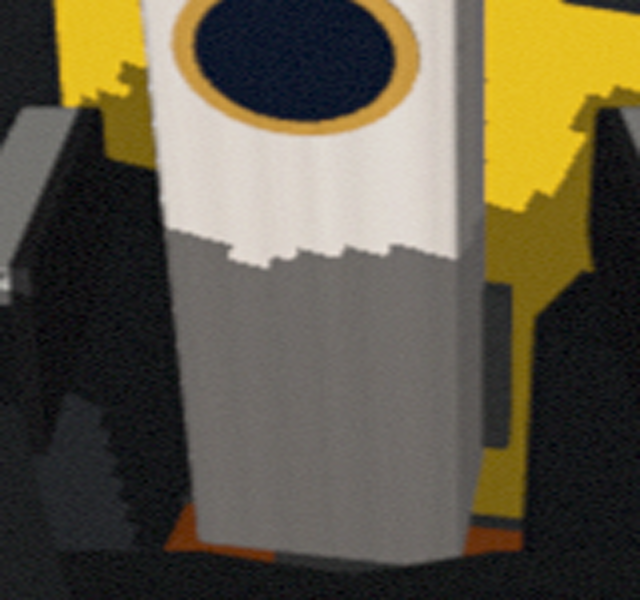

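```bash
python3 - <<'E'
from rec import *
W=load("w19");z=lambda x,y:(x/4.5+230-.4,y/4+140-.4);y_=lambda x,y:(x/4+230-.4,y/3+270-.4)
X=np.array([(61,14,11),(61,-14,11),(65,17,-11),(65,-17,-11),(33,-17,-7.5),(-55,14,11),(-55,-14,11),(61,-14,-7.5),(61,14,-7.5)],float)
p=np.array([z(126,168),z(513,168),z(160,73),z(583,73),z(580,413),y_(200,541),y_(463,554),z(543,122),z(207,118)],float)
n=7
def res(v):
    Rm=Ro.from_rotvec(v[3:]).as_matrix();return np.concatenate([proj(W,v[:3]+Rm@x*1e-3)-q for x,q in zip(X[:n],p[:n])])
A=axes(np.radians(16.84));P=np.array([.5783,-.1423,.090])
s=least_squares(res,np.r_[P+A[:,2]*.015,Ro.from_matrix(A).as_rotvec()])
print(s.cost,s.fun.reshape(-1,2).round(1).tolist())
L=A.T@(s.x[:3]-P)*1e3;Rr=A.T@Ro.from_rotvec(s.x[3:]).as_matrix();print("mid in recess",L.round(1),"rot deg",np.degrees(Ro.from_matrix(Rr).as_rotvec()).round(1))
for c in((65,17,-11),(65,-17,-11),(-91,22,-11),(-91,-22,-11)):print(c,(L+Rr@np.array(c)).round(1))
E
```

```text
5.6613983743853185 [[0.5, 0.1], [0.7, 0.7], [0.8, -0.8], [-1.2, -1.0], [-1.6, 0.5], [0.5, -1.1], [0.3, 1.4]]
mid in recess [0.4 1.2 9.2] rot deg [21.4 -3.5  0.6]
(65, 17, -11) [65.5 20.9  9.2]
(65, -17, -11) [ 66.2 -10.8  -3.2]
(-91, 22, -11) [-90.3  25.9   1.3]
(-91, -22, -11) [-89.3 -15.1 -14.7]
```

```bash
python3 - <<'E'
from rec import *
A=axes(np.radians(16.84));P=np.array([.5783,-.1423,.090])
s=status.sense();T=s["position"];f=np.array([-np.sin(np.radians(16.84)),np.cos(np.radians(16.84)),0])
Rr=Ro.from_rotvec(np.radians([21.4,-3.5,.6])).as_matrix();L=np.array([.4,1.2,9.2])
for c in((3,14,11),(3,14,0),(3,14,-11),(3,-14,11),(3,-14,-11)):
    X=P+A@(L+Rr@np.array(c))*1e-3;print(c,"front of TCP mm",((X-T)@f*1e3).round(1),"z-TCP",((X-T)[2]*1e3).round(1))
E
```

```text
(3, 14, 11) front of TCP mm 18.2 z-TCP 5.5
(3, 14, 0) front of TCP mm 16.5 z-TCP -5.3
(3, 14, -11) front of TCP mm 14.9 z-TCP -16.2
(3, -14, 11) front of TCP mm -9.5 z-TCP 9.7
(3, -14, -11) front of TCP mm -12.8 z-TCP -12.0
```

>>> jog_arm([
  {"dx":0,"dy":0,"dz":0.02,"yaw":0},
  {"dx":0,"dy":0,"dz":0.03,"yaw":0},
  {"dx":-0.006,"dy":0.02,"dz":0.005,"yaw":0},
  {"dx":-0.006,"dy":0.02,"dz":0,"yaw":0},
  {"dx":0,"dy":0,"dz":0,"yaw":0},
])

```text
clock: 17.73
position: [0.5669, -0.096, 0.1547]
eef_rot: [0.988, 1.338, -0.99]
ft_force: [0.6, -0.1, 0.2]
finger_gap: 0.538
```

>>> jog_arm([
  {"dx":0,"dy":0,"dz":0,"yaw":0},
  {"dx":0,"dy":0,"dz":0,"yaw":0},
  {"dx":0,"dy":0,"dz":0,"yaw":0},
  {"dx":0,"dy":0,"dz":0,"yaw":0},
], gripper=0)

```text
clock: 18.23
position: [0.5688, -0.0987, 0.1557]
eef_rot: [0.991, 1.334, -0.991]
ft_force: [-0.1, -0.4, 0.4]
finger_gap: -0.001
```

```bash
python3 - <<'E'
from h import *
W=grab("wrist","w20");s=status.sense();print(s["clock"],s["position"],s["ft_force"],s["finger_gap"],s["moment"].round(3))
f=grab("scene","s20");cv2.imwrite("pics/s20z.png",cv2.resize(f["img"][170:290,200:350,::-1],None,fx=5,fy=5,interpolation=cv2.INTER_CUBIC))
E
```

```text
18.275 [ 0.56880318 -0.09865806  0.1557175 ] [-0.40282473  0.36171897 -0.47573678] -0.0025673911702246643 [-0.02  -0.007 -0.037]
```

View pics/w20.png

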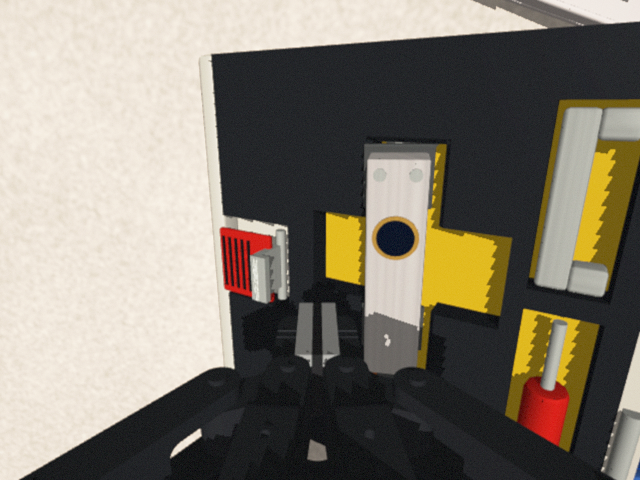

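View pics/s20z.png

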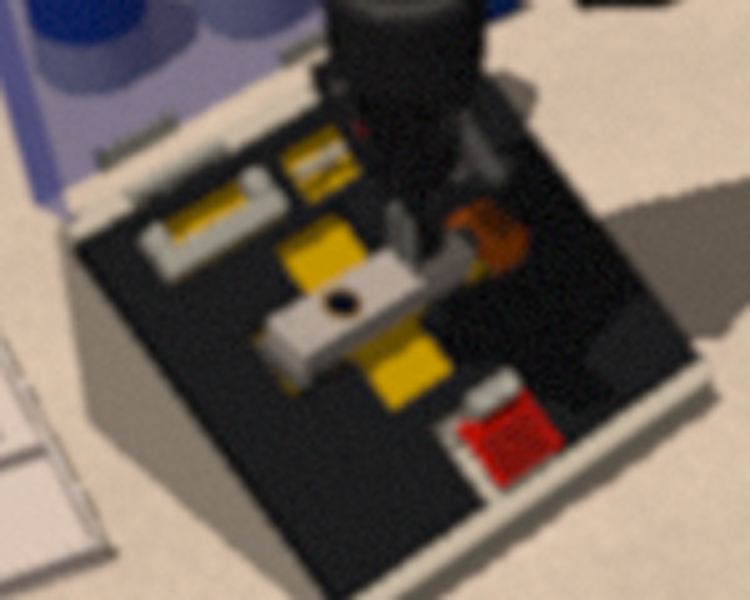

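>>> jog_arm([
  {"dx":0,"dy":0,"dz":-0.03,"yaw":0},
  {"dx":0,"dy":0,"dz":-0.03,"yaw":0},
  {"dx":0.0043,"dy":-0.0144,"dz":0,"yaw":0},
  {"dx":0,"dy":0,"dz":0,"yaw":0},
  {"dx":0,"dy":0,"dz":0,"yaw":0},
])

```text
clock: 18.95
position: [0.5739, -0.1132, 0.0971]
eef_rot: [0.991, 1.332, -0.99]
ft_force: [-1.8, 0.6, 0.6]
finger_gap: -0.001
```

>>> jog_arm([
  {"dx":0.0009,"dy":-0.0029,"dz":0,"yaw":0},
  {"dx":0,"dy":0,"dz":0,"yaw":0},
])

```text
clock: 19.2
position: [0.5738, -0.1135, 0.0969]
eef_rot: [0.993, 1.337, -0.987]
ft_force: [-4.1, 6.7, 2.4]
finger_gap: 0.001
```

```bash
python3 - <<'E'
from h import *
W=grab("wrist","w21");s=status.sense();print(s["clock"],s["position"],s["ft_force"],s["finger_gap"],s["moment"].round(3))
E
```

```text
19.25 [ 0.57382511 -0.11350858  0.09687116] [-2.02282477  7.49072951  1.96343139] -0.004088316344142548 [ 1.255  0.472 -0.034]
```

View pics/w21.png

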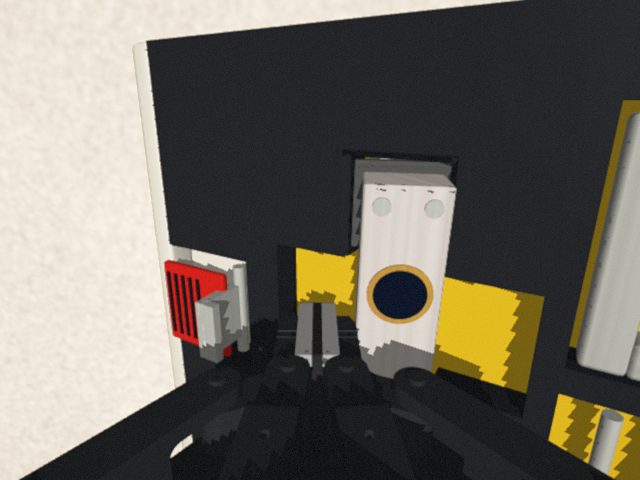

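>>> jog_arm([
  {"dx":-0.003,"dy":0.01,"dz":0,"yaw":0},
  {"dx":-0.003,"dy":0.01,"dz":0.03,"yaw":0},
  {"dx":0,"dy":0,"dz":0.03,"yaw":0},
  {"dx":0,"dy":0,"dz":0.01,"yaw":0},
  {"dx":0,"dy":0,"dz":0,"yaw":0},
  {"dx":0,"dy":0,"dz":0,"yaw":0},
])

```text
clock: 20.0
position: [0.5673, -0.0957, 0.1646]
eef_rot: [0.99, 1.335, -0.992]
ft_force: [-0.0, -0.0, -0.2]
finger_gap: 0.001
```

```bash
python3 - <<'E'
from h import *
W=grab("wrist","w22");s=status.sense();print(s["clock"],s["position"],s["ft_force"],s["finger_gap"],s["moment"].round(3))
cv2.imwrite("pics/w22z.png",cv2.resize(W["img"][120:400,320:480,::-1],None,fx=4,fy=2.1,interpolation=cv2.INTER_CUBIC))
f=grab("scene","s22");cv2.imwrite("pics/s22z.png",cv2.resize(f["img"][170:290,200:350,::-1],None,fx=5,fy=5,interpolation=cv2.INTER_CUBIC))
E
```

```text
20.05 [ 0.56712824 -0.09567607  0.16446759] [-0.29468678 -0.58756108  0.96549974] 0.0018551243931238682 [-0.012  0.023 -0.052]
```

View pics/w22.png

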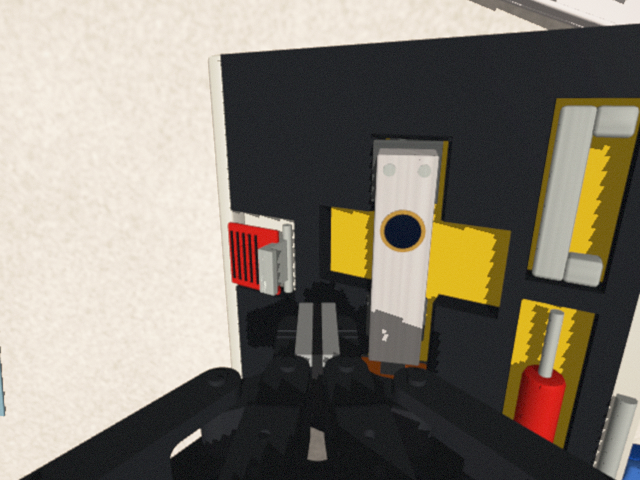

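View pics/w22z.png

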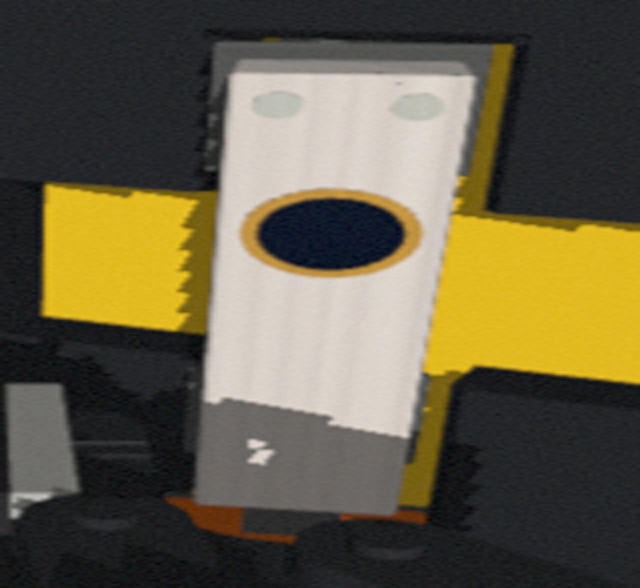

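View pics/s22z.png

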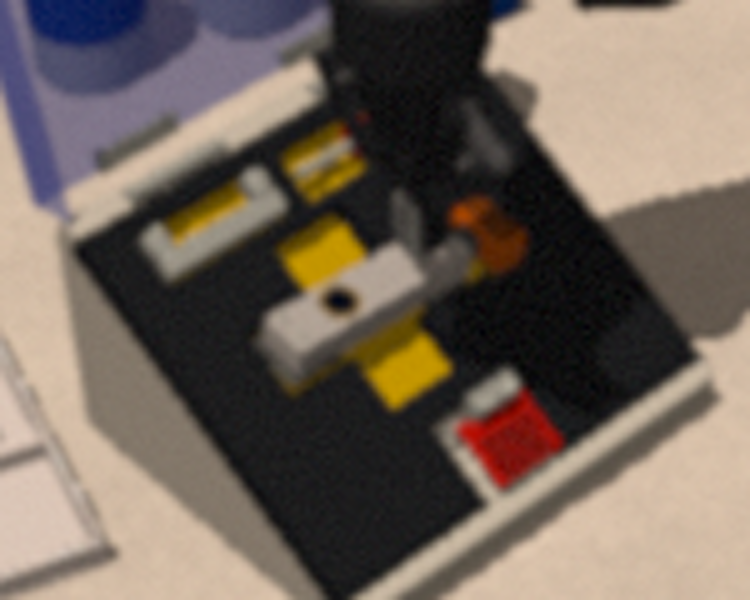

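```bash
cat > pnp.py <<'E'
from rec import *
A=axes(np.radians(16.84));P=np.array([.5783,-.1423,.090])
def pnp(W,X,p):
    X=np.array(X,float)
    def res(v):
        Rm=Ro.from_rotvec(v[3:]).as_matrix();return np.concatenate([proj(W,v[:3]+Rm@x*1e-3)-q for x,q in zip(X,p)])
    s=least_squares(res,np.r_[P+A[:,2]*.011,Ro.from_matrix(A).as_rotvec()])
    print(s.cost,s.fun.reshape(-1,2).round(1).tolist())
    L=A.T@(s.x[:3]-P)*1e3;Rr=A.T@Ro.from_rotvec(s.x[3:]).as_matrix();print("mid in recess",L.round(1),"rot deg",np.degrees(Ro.from_matrix(Rr).as_rotvec()).round(1))
    for c in((65,17,-11),(65,-17,-11),(-91,22,-11),(-91,-22,-11)):print(c,(L+Rr@np.array(c)).round(1))
E
python3 - <<'E'
from pnp import *
z=lambda x,y:(x/4+320-.4,y/2.1+120-.3)
pnp(load("w22"),[(61,14,11),(61,-14,11),(65,17,-11),(65,-17,-11),(-55,14,11),(-55,-14,11)],[z(228,72),z(475,74),z(212,42),z(490,42),z(194,503),z(400,515)])
E
```

```text
0.8416394337773089 [[-0.1, 0.1], [-0.0, 0.2], [0.6, -0.6], [-0.5, 0.1], [0.5, 0.4], [-0.4, -0.1]]
mid in recess [ 0.9 -0.7  9.4] rot deg [19.4 -2.8 -0.2]
(65, 17, -11) [66.3 18.2  7.8]
(65, -17, -11) [ 66.5 -13.9  -3.5]
(-91, 22, -11) [-89.5  24.7   2. ]
(-91, -22, -11) [-89.3 -16.8 -12.5]
```

>>> jog_arm([
  {"dx":0,"dy":0,"dz":-0.04,"yaw":0},
  {"dx":0,"dy":0,"dz":-0.036,"yaw":0},
  {"dx":0.0052,"dy":-0.0172,"dz":0,"yaw":0},
  {"dx":0.001,"dy":-0.0033,"dz":0,"yaw":0},
  {"dx":0,"dy":0,"dz":0,"yaw":0},
])

```text
clock: 20.72
position: [0.5719, -0.1155, 0.0903]
eef_rot: [0.992, 1.34, -0.992]
ft_force: [-5.4, 5.0, 0.8]
finger_gap: -0.001
```

>>> jog_arm([
  {"dx":0.0009,"dy":-0.0029,"dz":0.001,"yaw":0},
  {"dx":0,"dy":0,"dz":0,"yaw":0},
])

```text
clock: 20.98
position: [0.572, -0.1158, 0.0912]
eef_rot: [0.994, 1.344, -0.988]
ft_force: [-7.4, 11.8, 1.2]
finger_gap: -0.003
```

>>> jog_arm([
  {"dx":0.0006,"dy":-0.0019,"dz":0.001,"yaw":0},
  {"dx":0,"dy":0,"dz":0,"yaw":0},
])

```text
clock: 21.22
position: [0.572, -0.116, 0.092]
eef_rot: [0.996, 1.347, -0.986]
ft_force: [-7.7, 14.9, 0.8]
finger_gap: 0.0
```

```bash
python3 - <<'E'
from h import *
W=grab("wrist","w23");s=status.sense();print(s["clock"],s["position"],s["ft_force"],s["finger_gap"],s["moment"].round(3))
E
```

```text
21.275 [ 0.57201949 -0.11599186  0.09204256] [-7.19601614 15.27385033  2.26969498] -0.0019614183949338447 [ 2.915  1.418 -0.099]
```

View pics/w23.png

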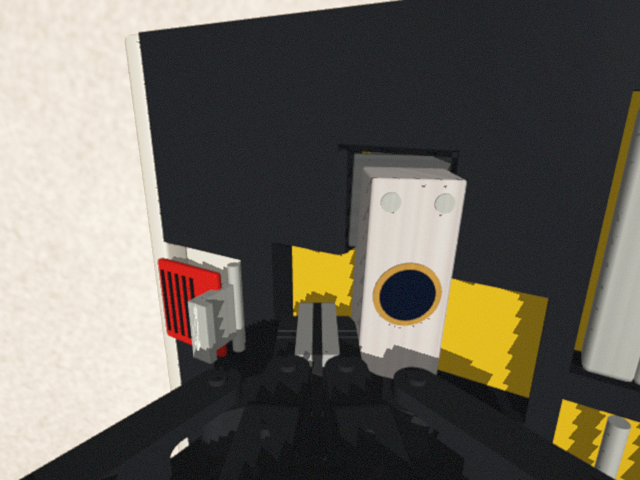

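>>> jog_arm([
  {"dx":-0.004,"dy":0.013,"dz":0,"yaw":0},
  {"dx":-0.003,"dy":0.01,"dz":0.03,"yaw":0},
  {"dx":0,"dy":0,"dz":0.04,"yaw":0},
  {"dx":0,"dy":0,"dz":0.01,"yaw":0},
  {"dx":0,"dy":0,"dz":0,"yaw":0},
  {"dx":0,"dy":0,"dz":0,"yaw":0},
])

```text
clock: 22.02
position: [0.5681, -0.0982, 0.1708]
eef_rot: [0.99, 1.335, -0.992]
ft_force: [-0.1, 0.2, -0.7]
finger_gap: 0.002
```

```bash
python3 - <<'E'
from h import *
W=grab("wrist","w24");s=status.sense();print(s["clock"],s["position"],s["ft_force"],s["finger_gap"],s["moment"].round(3))
cv2.imwrite("pics/w24z.png",cv2.resize(W["img"][120:400,320:480,::-1],None,fx=4,fy=2.1,interpolation=cv2.INTER_CUBIC))
f=grab("scene","s24");cv2.imwrite("pics/s24z.png",cv2.resize(f["img"][170:290,200:350,::-1],None,fx=5,fy=5,interpolation=cv2.INTER_CUBIC))
E
```

```text
22.075 [ 0.56781764 -0.09809432  0.17048143] [ 0.49814889 -0.18794019 -0.78000889] 0.0013976147660514251 [ 0.034  0.01  -0.034]
```

View pics/w24z.png

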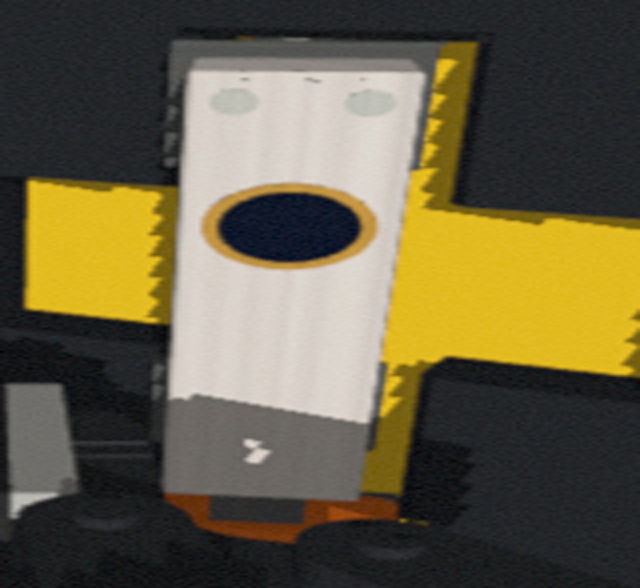

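View pics/s24z.png

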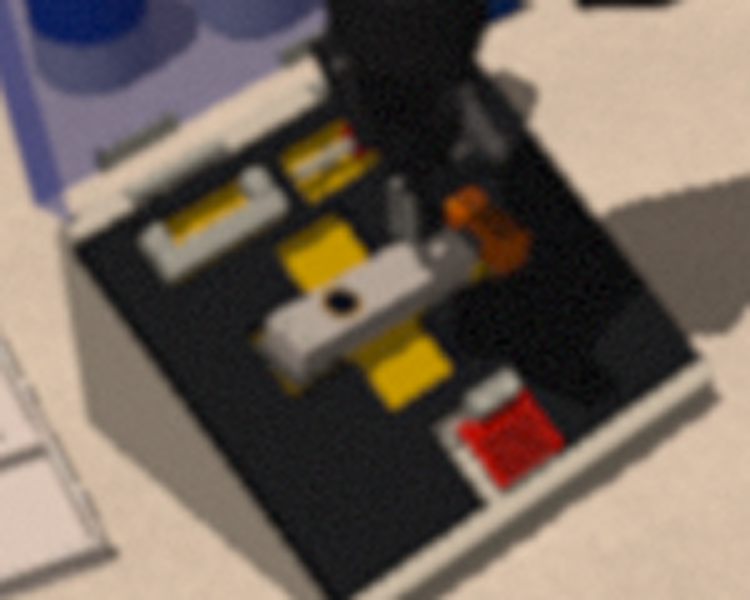

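```bash
python3 - <<'E'
from pnp import *
z=lambda x,y:(x/4+320-.4,y/2.1+120-.3)
W=load("w24")
pnp(W,[(61,14,11),(61,-14,11),(65,17,-11),(65,-17,-11),(-55,14,11),(-55,-14,11)],[z(188,70),z(427,72),z(172,42),z(441,44),z(163,492),z(360,499)])
for X in((66.5,18.5,2.5),(66.5,-18.5,2.5),(27,-52,2.5),(-20,-52,-11),(-92.5,-23.5,-11),(27,52,-11),(69,21,5),(69,-21,5)):
    p=proj(W,P+A@np.array(X)*1e-3);print(X,((p[0]-320)*4).round(),((p[1]-120)*2.1).round())
E
```

```text
1.4852491964149146 [[0.4, 0.4], [-0.2, 0.3], [0.8, -0.4], [-0.9, -0.7], [0.2, -0.2], [-0.2, 0.6]]
mid in recess [0.2 1.2 8.8] rot deg [21.1 -2.3 -0.2]
(65, 17, -11) [65.6 20.3  7.2]
(65, -17, -11) [ 65.7 -11.4  -5.1]
(-91, 22, -11) [-90.3  26.7   3. ]
(-91, -22, -11) [-90.2 -14.3 -12.9]
(66.5, 18.5, 2.5) 200.0 36.0
(66.5, -18.5, 2.5) 476.0 42.0
(27, -52, 2.5) 722.0 222.0
(-20, -52, -11) 688.0 382.0
(-92.5, -23.5, -11) 437.0 575.0
(27, 52, -11) 28.0 163.0
(69, 21, 5) 176.0 26.0
(69, -21, 5) 493.0 32.0
```

```bash
python3 - <<'E'
from h import *
W=load("w23");cv2.imwrite("pics/w23z.png",cv2.resize(W["img"][135:385,330:490,::-1],None,fx=4.5,fy=2.4,interpolation=cv2.INTER_CUBIC))
E
```

```text
(no output)
```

View pics/w23z.png

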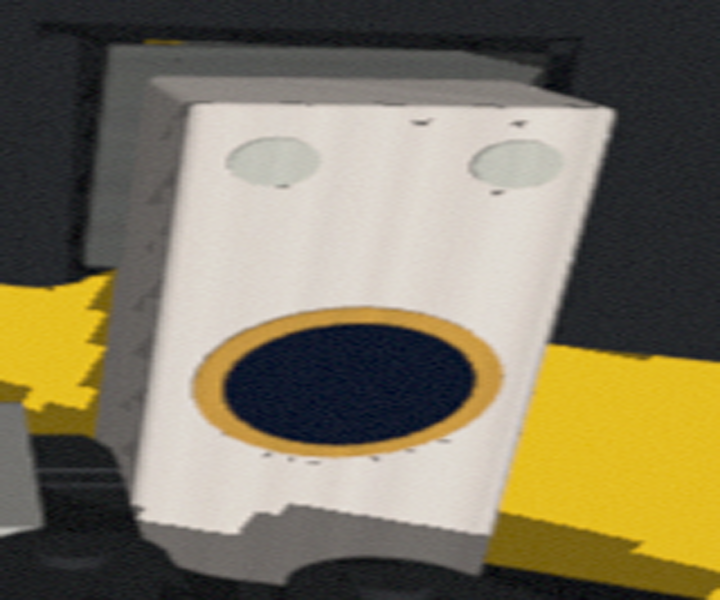

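```bash
python3 - <<'E'
from pnp import *
z=lambda x,y:(x/4.5+330-.4,y/2.4+135-.3)
W=load("w23")
pnp(W,[(61,14,11),(61,-14,11),(65,17,-11),(33,17,-7.5),(61,14,-7.5),(65,-17,-11)],[z(188,104),z(614,108),z(110,45),z(85,265),z(150,79),z(545,70)])
z=lambda x,y:(x+320,y+120)
for X in((66.5,18.5,2.5),(66.5,-18.5,2.5),(69,21,5),(69,-21,5)):
    p=proj(W,P+A@np.array(X)*1e-3);print(X,((p[0]-330)*4.5).round(),((p[1]-135)*2.4).round())
E
```

```text
12.351373816384173 [[1.0, -2.1], [-1.5, 2.0], [0.5, 1.3], [-1.0, 1.1], [0.5, 0.6], [0.5, -2.9]]
mid in recess [ 0.2 -4.3 10.6] rot deg [32.8  2.6 -3.2]
(65, 17, -11) [65.8 13.4  6.8]
(65, -17, -11) [ 63.6 -15.2 -11.6]
(-91, 22, -11) [-89.4  23.8  18.6]
(-91, -22, -11) [-92.3 -13.2  -5.2]
(66.5, 18.5, 2.5) 76.0 38.0
(66.5, -18.5, 2.5) 548.0 54.0
(69, 21, 5) 34.0 21.0
(69, -21, 5) 581.0 38.0
```

>>> jog_arm([
  {"dx":0.0061,"dy":-0.0189,"dz":0,"yaw":0},
  {"dx":0.0061,"dy":-0.0188,"dz":0,"yaw":0},
  {"dx":0,"dy":0,"dz":0,"yaw":0},
  {"dx":0,"dy":0,"dz":-0.02,"yaw":0},
  {"dx":0,"dy":0,"dz":-0.02,"yaw":0},
  {"dx":0,"dy":0,"dz":-0.02,"yaw":0},
  {"dx":0,"dy":0,"dz":-0.009,"yaw":0},
  {"dx":0,"dy":0,"dz":0,"yaw":0},
  {"dx":0,"dy":0,"dz":0,"yaw":0},
], gripper=0.05)

```text
clock: 23.25
position: [0.5815, -0.1358, 0.1036]
eef_rot: [0.991, 1.333, -0.99]
ft_force: [0.2, 0.3, -0.6]
finger_gap: 0.59
```

```bash
python3 - <<'E'
from h import *
W=grab("wrist","w25");s=status.sense();print(s["clock"],s["position"],s["ft_force"],s["finger_gap"],s["moment"].round(3))
E
```

```text
23.3 [ 0.58159446 -0.1358589   0.10375068] [-1.02088916 -1.11940624  0.1025905 ] 0.5845573736850086 [-0.012 -0.045  0.001]
```

View pics/w25.png

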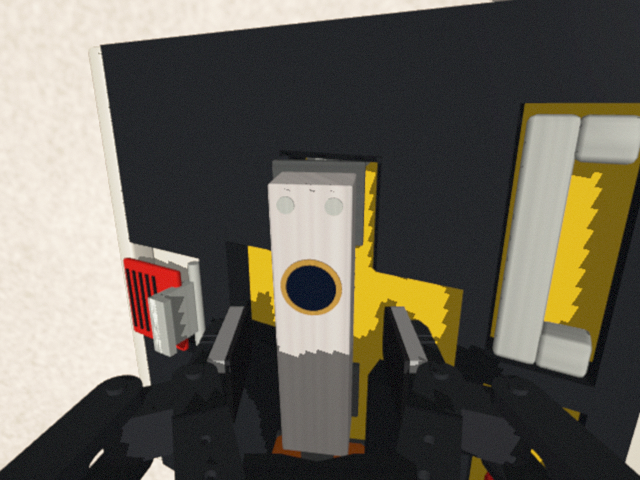

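>>> jog_arm([
  {"dx":-0.001,"dy":0.0005,"dz":-0.006,"yaw":0},
  {"dx":0,"dy":0,"dz":0,"yaw":0},
])

```text
clock: 23.55
position: [0.5794, -0.135, 0.0965]
eef_rot: [0.99, 1.335, -0.991]
ft_force: [0.3, -0.1, -0.0]
finger_gap: 0.584
```

>>> jog_arm([
  {"dx":0,"dy":0,"dz":0,"yaw":0},
  {"dx":0,"dy":0,"dz":0,"yaw":0},
  {"dx":0,"dy":0,"dz":0,"yaw":0},
  {"dx":0,"dy":0,"dz":0,"yaw":0},
], gripper=0.015)

```text
clock: 24.05
position: [0.5798, -0.1352, 0.097]
eef_rot: [0.99, 1.334, -0.991]
ft_force: [-1.8, -0.3, 2.0]
finger_gap: 0.32
```

>>> jog_arm([
  {"dx":0,"dy":0,"dz":0.005,"yaw":0},
  {"dx":0,"dy":0,"dz":0.005,"yaw":0},
  {"dx":0,"dy":0,"dz":0,"yaw":0},
  {"dx":0,"dy":0,"dz":0,"yaw":0},
])

```text
clock: 24.55
position: [0.5797, -0.1352, 0.1067]
eef_rot: [0.99, 1.334, -0.991]
ft_force: [0.1, 0.6, -1.4]
finger_gap: 0.316
```

```bash
python3 - <<'E'
from h import *
W=grab("wrist","w26");s=status.sense();print(s["clock"],s["position"],s["ft_force"],s["finger_gap"],s["moment"].round(3))
cv2.imwrite("pics/w26z.png",cv2.resize(W["img"][120:470,220:460,::-1],None,fx=3,fy=1.7,interpolation=cv2.INTER_CUBIC))
E
```

```text
24.6 [ 0.57972391 -0.13518339  0.10663879] [-0.4517288  -0.20340881 -2.51829238] 0.3164487781463366 [-0.062  0.103 -0.023]
```

View pics/w26z.png

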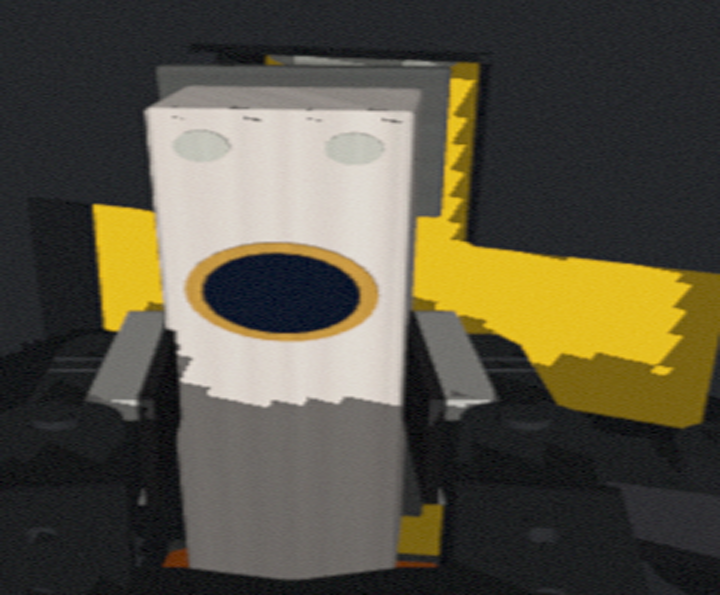

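```bash
python3 - <<'E'
from pnp import *
z=lambda x,y:(x/3+220-.4,y/1.7+120-.3)
W=load("w26")
pnp(W,[(61,14,11),(61,-14,11),(65,17,-11),(65,-17,-11),(33,-17,-7.5)],[z(147,110),z(412,112),z(158,68),z(449,68),z(440,216)])
E
```

```text
1.848344420550734 [[-0.4, 0.4], [0.5, -0.1], [1.1, -0.4], [-1.1, -0.5], [-0.1, 0.6]]
mid in recess [ 0.  -3.5 17.8] rot deg [23.  -3.3  0.3]
(65, 17, -11) [65.2 16.  18. ]
(65, -17, -11) [ 65.8 -15.3   4.8]
(-91, 22, -11) [-90.6  21.5  11.1]
(-91, -22, -11) [-89.8 -19.   -6. ]
```

>>> jog_arm([
  {"dx":0.0012,"dy":-0.004,"dz":0,"yaw":0},
  {"dx":0,"dy":0,"dz":-0.002,"yaw":0},
  {"dx":0,"dy":0,"dz":0,"yaw":0},
  {"dx":0,"dy":0,"dz":0,"yaw":0},
])

```text
clock: 25.1
position: [0.5807, -0.1385, 0.1045]
eef_rot: [0.991, 1.335, -0.99]
ft_force: [-0.9, 4.1, -1.3]
finger_gap: 0.317
```

>>> jog_arm([
  {"dx":0,"dy":0,"dz":-0.0015,"yaw":0},
  {"dx":0,"dy":0,"dz":0,"yaw":0},
])

```text
clock: 25.35
position: [0.5808, -0.1386, 0.1032]
eef_rot: [0.991, 1.335, -0.99]
ft_force: [-1.8, 4.5, -1.9]
finger_gap: 0.319
```

```bash
python3 - <<'E'
from h import *
W=grab("wrist","w27");s=status.sense();print(s["clock"],s["position"],s["ft_force"],s["finger_gap"],s["moment"].round(3))
cv2.imwrite("pics/w27z.png",cv2.resize(W["img"][120:470,220:460,::-1],None,fx=3,fy=1.7,interpolation=cv2.INTER_CUBIC))
E
```

```text
25.4 [ 0.58075789 -0.13862563  0.10316963] [-1.45423171  5.28169919 -1.13889664] 0.3142591417406852 [ 1.005  0.283 -0.249]
```

View pics/w27z.png

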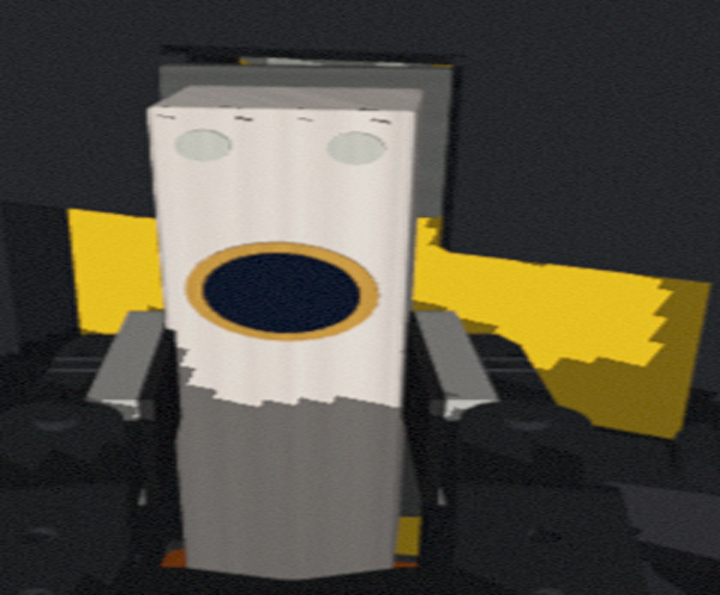

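>>> jog_arm([
  {"dx":0,"dy":0,"dz":-0.002,"yaw":0},
  {"dx":0,"dy":0,"dz":-0.001,"yaw":0},
  {"dx":0,"dy":0,"dz":0,"yaw":0},
])

```text
clock: 25.78
position: [0.581, -0.139, 0.1003]
eef_rot: [0.991, 1.334, -0.99]
ft_force: [-1.8, 5.0, -0.8]
finger_gap: 0.314
```

>>> jog_arm([
  {"dx":0,"dy":0,"dz":0,"yaw":0},
  {"dx":0,"dy":0,"dz":0,"yaw":0},
], gripper=0.032)

```text
clock: 26.02
position: [0.5814, -0.14, 0.1006]
eef_rot: [0.989, 1.332, -0.991]
ft_force: [-1.8, 0.6, 0.8]
finger_gap: 0.373
```

```bash
python3 - <<'E'
from h import *
W=grab("wrist","w28");s=status.sense();print(s["clock"],s["position"],s["ft_force"],s["finger_gap"],s["moment"].round(3))
cv2.imwrite("pics/w28z.png",cv2.resize(W["img"][120:470,220:460,::-1],None,fx=3,fy=1.7,interpolation=cv2.INTER_CUBIC))
E
```

```text
26.075 [ 0.58140094 -0.13994798  0.10060629] [-0.61934487  1.69757122  0.22783926] 0.37187721098533394 [ 0.219  0.239 -0.002]
```

View pics/w28z.png

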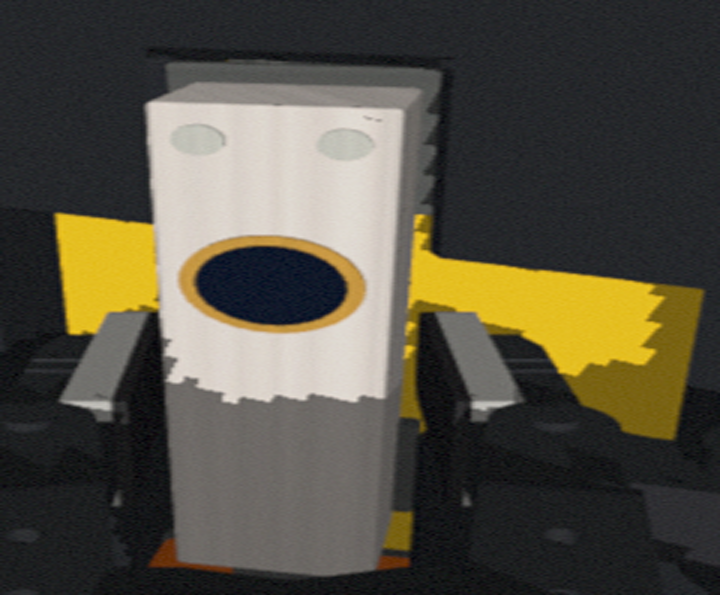

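Slider has dropped further with its tip flange up against the rear wall. Opening a bit more.

>>> jog_arm([
  {"dx":0,"dy":0,"dz":0,"yaw":0},
  {"dx":0,"dy":0,"dz":0,"yaw":0},
], gripper=0.037)

```text
clock: 26.32
position: [0.5817, -0.1397, 0.1006]
eef_rot: [0.99, 1.332, -0.99]
ft_force: [-0.8, 0.2, 0.7]
finger_gap: 0.435
```

```bash
python3 - <<'E'
from h import *
W=grab("wrist","w29");s=status.sense();print(s["clock"],s["position"],s["ft_force"],s["finger_gap"],s["moment"].round(3))
cv2.imwrite("pics/w29z.png",cv2.resize(W["img"][120:470,220:460,::-1],None,fx=3,fy=1.7,interpolation=cv2.INTER_CUBIC))
E
```

```text
26.375 [ 0.58156962 -0.13962369  0.1005398 ] [-0.45889224 -1.5481373   0.43994571] 0.4327298828590274 [-0.035  0.02   0.038]
```

View pics/w29z.png

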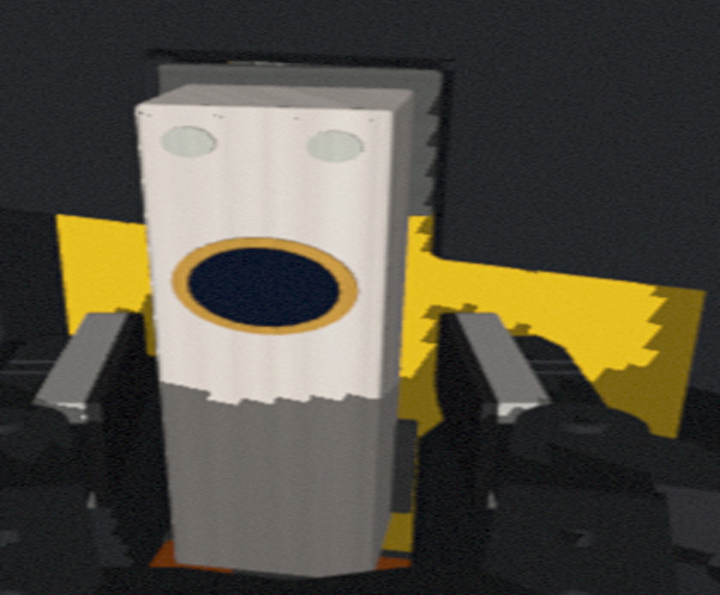

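>>> jog_arm([
  {"dx":0,"dy":0,"dz":0,"yaw":0},
  {"dx":0,"dy":0,"dz":0,"yaw":0},
  {"dx":0,"dy":0,"dz":0,"yaw":0},
], gripper=0.045)

```text
clock: 26.75
position: [0.5811, -0.1392, 0.1003]
eef_rot: [0.99, 1.334, -0.99]
ft_force: [0.3, 0.4, 0.1]
finger_gap: 0.531
```

```bash
python3 - <<'E'
from h import *
W=grab("wrist","w30");s=status.sense();print(s["clock"],s["position"],s["ft_force"],s["finger_gap"],s["moment"].round(3))
cv2.imwrite("pics/w30z.png",cv2.resize(W["img"][120:470,220:460,::-1],None,fx=3,fy=1.7,interpolation=cv2.INTER_CUBIC))
E
```

```text
26.8 [ 0.58105585 -0.13919418  0.10030436] [-0.53250255  0.74522463  0.11049308] 0.5274418042516754 [-0.    -0.001 -0.023]
```

View pics/w30z.png

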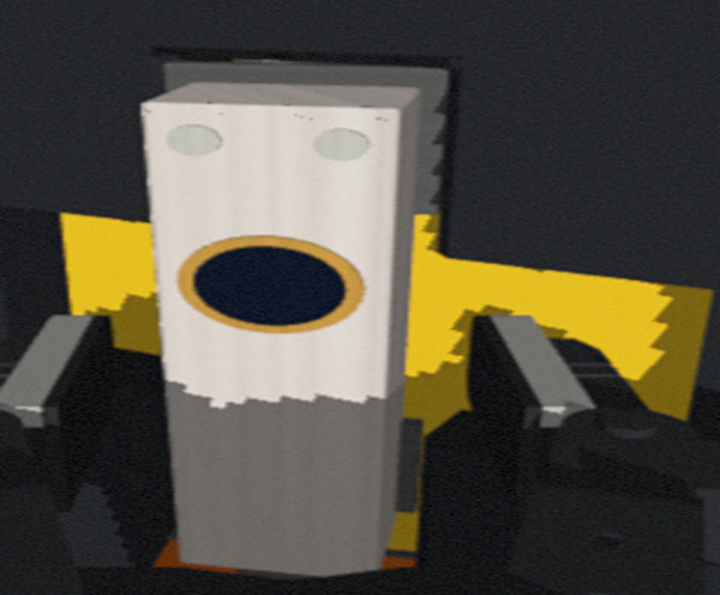

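```bash
python3 - <<'E'
from pnp import *
z=lambda x,y:(x/3+220-.4,y/1.7+120-.3)
W=load("w30")
pnp(W,[(61,14,11),(61,-14,11),(65,17,-11),(65,-17,-11),(-55,14,11),(-55,-14,11),(61,-14,-7.5)],[z(143,103),z(402,108),z(165,65),z(449,70),z(183,562),z(385,573),z(418,90)])
for X in((66.5,18.5,2.5),(66.5,-18.5,2.5),(69,21,5),(69,-21,5),(27,-52,2.5)):
    p=proj(W,P+A@np.array(X)*1e-3);print(X,((p[0]-220)*3).round(),((p[1]-120)*1.7).round())
E
```

```text
7.315757771018775 [[0.9, 1.1], [0.5, 0.8], [1.1, -0.6], [-1.7, -1.6], [0.8, -0.7], [-1.0, 1.4], [-0.7, -0.5]]
mid in recess [ 0.  -1.   7.4] rot deg [20.7 -2.7 -0.5]
(65, 17, -11) [65.5 17.7  6. ]
(65, -17, -11) [ 65.5 -14.1  -6. ]
(-91, 22, -11) [-90.4  25.    0.9]
(-91, -22, -11) [-90.4 -16.1 -14.7]
(66.5, 18.5, 2.5) 177.0 57.0
(66.5, -18.5, 2.5) 448.0 68.0
(69, 21, 5) 149.0 46.0
(69, -21, 5) 461.0 57.0
(27, -52, 2.5) 717.0 285.0
```

```bash
python3 - <<'E'
from pnp import *
f=A@np.array([0,np.cos(np.pi/6),.5]);print(f)
L=np.array([0,-1,8.5]);Rr=Ro.from_rotvec(np.radians([20.7,-2.7,-.5])).as_matrix()
for c in((-8,7,11),(3,7,11),(-40,7,11),(50,7,11)):
    X=P+A@(L+Rr@np.array(c))*1e-3;print(c,X.round(4),"tcp",(X+f*.007).round(4))
for c in((-8,0,11),(-45,0,11),(48,0,11),(-77,0,11)):
    X=P+A@np.array(c)*1e-3;print("home",c,X.round(4))
E
```

```text
[-2.89700062e-01  9.57117482e-01 -1.11022302e-16]
(-8, 7, 11) [ 0.5667 -0.1333  0.1072] tcp [ 0.5646 -0.1266  0.1072]
(3, 7, 11) [ 0.5772 -0.13    0.1077] tcp [ 0.5751 -0.1233  0.1077]
(-40, 7, 11) [ 0.5361 -0.1428  0.1057] tcp [ 0.5341 -0.1361  0.1057]
(50, 7, 11) [ 0.622  -0.1161  0.1099] tcp [ 0.62   -0.1094  0.1099]
home (-8, 0, 11) [ 0.569  -0.1394  0.0995]
home (-45, 0, 11) [ 0.5336 -0.1501  0.0995]
home (48, 0, 11) [ 0.6226 -0.1231  0.0995]
home (-77, 0, 11) [ 0.503  -0.1593  0.0995]
```

>>> jog_arm([
  {"dx":0,"dy":0,"dz":0.02,"yaw":0},
  {"dx":0,"dy":0,"dz":0.03,"yaw":0},
  {"dx":-0.0176,"dy":0.0164,"dz":0,"yaw":0},
  {"dx":0,"dy":0,"dz":0,"yaw":0},
])

```text
clock: 27.3
position: [0.5625, -0.1221, 0.1507]
eef_rot: [0.99, 1.335, -0.99]
ft_force: [1.2, -0.7, -0.0]
finger_gap: 0.526
```

>>> jog_arm([
  {"dx":0,"dy":0,"dz":0,"yaw":0},
  {"dx":0,"dy":0,"dz":0,"yaw":0},
  {"dx":0,"dy":0,"dz":-0.016,"yaw":0},
  {"dx":0,"dy":0,"dz":-0.02,"yaw":0},
  {"dx":0,"dy":0,"dz":0,"yaw":0},
  {"dx":0,"dy":0,"dz":0,"yaw":0},
], gripper=0)

```text
clock: 28.05
position: [0.5639, -0.123, 0.1146]
eef_rot: [0.991, 1.333, -0.99]
ft_force: [0.4, 0.5, 1.1]
finger_gap: 0.003
```

```bash
python3 - <<'E'
from h import *
W=grab("wrist","w31");s=status.sense();print(s["clock"],s["position"],s["ft_force"],s["finger_gap"],s["moment"].round(3))
f=grab("scene","s31");cv2.imwrite("pics/s31z.png",cv2.resize(f["img"][170:290,200:350,::-1],None,fx=5,fy=5,interpolation=cv2.INTER_CUBIC))
E
```

```text
28.1 [ 0.56417858 -0.12304982  0.11498444] [ 0.12708673  0.43112842 -0.46002382] 0.0012476956978703581 [-0.004 -0.007  0.002]
```

View pics/w31.png

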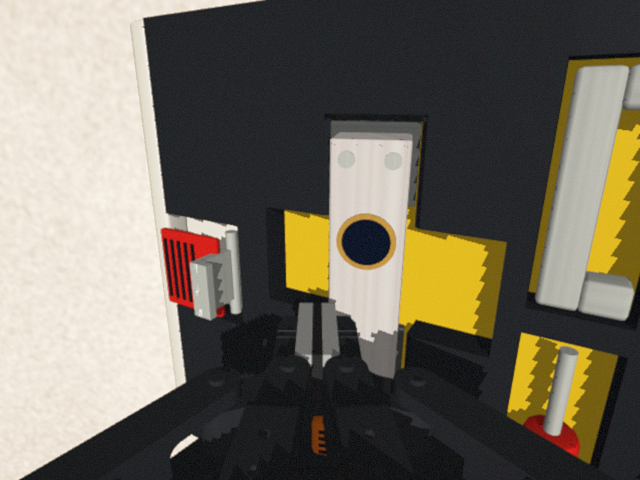

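View pics/s31z.png

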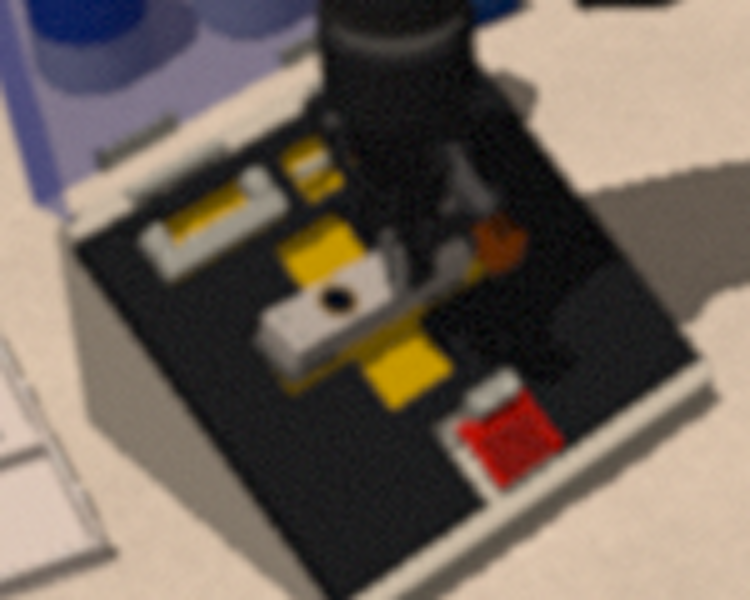

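>>> jog_arm([
  {"dx":0.0009,"dy":-0.0029,"dz":-0.001,"yaw":0},
  {"dx":0.0006,"dy":-0.0019,"dz":-0.0035,"yaw":0},
  {"dx":0,"dy":0,"dz":0,"yaw":0},
])

```text
clock: 28.52
position: [0.5648, -0.1278, 0.1096]
eef_rot: [0.991, 1.334, -0.991]
ft_force: [0.6, 0.3, 0.8]
finger_gap: -0.002
```

>>> jog_arm([
  {"dx":0.0003,"dy":-0.001,"dz":-0.0018,"yaw":0},
  {"dx":0,"dy":0,"dz":0,"yaw":0},
])

```text
clock: 28.78
position: [0.5652, -0.1286, 0.1079]
eef_rot: [0.99, 1.334, -0.99]
ft_force: [0.6, -0.2, 0.8]
finger_gap: 0.0
```

>>> jog_arm([
  {"dx":0.0003,"dy":-0.001,"dz":-0.0018,"yaw":0},
  {"dx":0,"dy":0,"dz":0,"yaw":0},
])

```text
clock: 29.02
position: [0.5655, -0.1297, 0.1059]
eef_rot: [0.99, 1.334, -0.991]
ft_force: [0.4, 0.2, 0.5]
finger_gap: 0.007
```

>>> jog_arm([
  {"dx":0.0003,"dy":-0.001,"dz":-0.0018,"yaw":0},
  {"dx":0,"dy":0,"dz":0,"yaw":0},
])

```text
clock: 29.28
position: [0.566, -0.1306, 0.1044]
eef_rot: [0.991, 1.334, -0.99]
ft_force: [-0.6, 0.1, 0.1]
finger_gap: 0.003
```

```bash
python3 - <<'E'
from h import *
W=grab("wrist","w32");s=status.sense();print(s["clock"],s["position"],s["ft_force"],s["finger_gap"],s["moment"].round(3))
E
```

```text
29.325 [ 0.56594859 -0.13060162  0.1044404 ] [-0.08016679  0.70611637 -0.01561174] 0.0036692429544023224 [ 0.047 -0.029 -0.031]
```

View pics/w32.png

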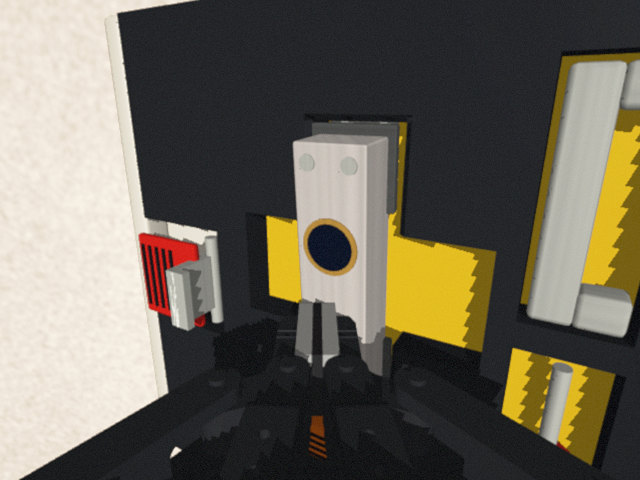

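>>> jog_arm([
  {"dx":0.0003,"dy":-0.001,"dz":-0.0018,"yaw":0},
  {"dx":0,"dy":0,"dz":0,"yaw":0},
])

```text
clock: 29.58
position: [0.5662, -0.131, 0.1037]
eef_rot: [0.991, 1.334, -0.989]
ft_force: [-2.5, 2.9, 7.6]
finger_gap: 0.0
```

>>> jog_arm([
  {"dx":0.0003,"dy":-0.001,"dz":-0.0018,"yaw":0},
  {"dx":0,"dy":0,"dz":0,"yaw":0},
])

```text
clock: 29.82
position: [0.5663, -0.1323, 0.1015]
eef_rot: [0.99, 1.334, -0.99]
ft_force: [-0.9, 1.1, 1.6]
finger_gap: -0.002
```

```bash
python3 - <<'E'
from h import *
W=grab("wrist","w33");s=status.sense();print(s["clock"],s["position"],s["ft_force"],s["finger_gap"],s["moment"].round(3))
cv2.imwrite("pics/w33z.png",cv2.resize(W["img"][100:390,230:440,::-1],None,fx=3.5,fy=2,interpolation=cv2.INTER_CUBIC))
E
```

```text
29.875 [ 0.56648513 -0.13246303  0.10116452] [-0.30139186  1.1680455   0.7962555 ] 0.001953095669595461 [ 0.085  0.049 -0.02 ]
```

View pics/w33z.png

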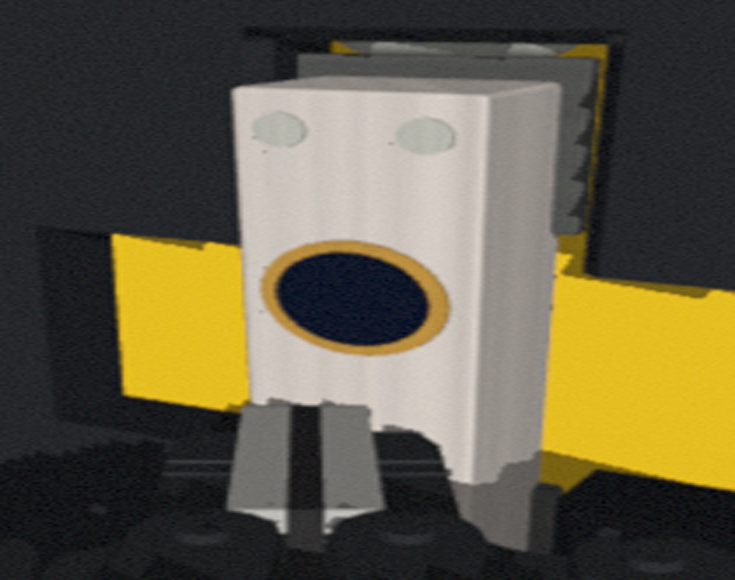

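```bash
python3 - <<'E'
from pnp import *
z=lambda x,y:(x/3.5+230-.4,y/2+100-.3)
W=load("w33")
pnp(W,[(61,14,11),(61,-14,11),(65,17,-11),(65,-17,-11),(61,-14,-7.5),(33,-17,-7.5)],[z(233,90),z(490,97),z(298,57),z(598,61),z(558,85),z(582,232)])
for X in((66.5,18.5,2.5),(66.5,-18.5,2.5),(69,21,5),(69,-21,5),(27,-52,2.5)):
    p=proj(W,P+A@np.array(X)*1e-3);print(X,((p[0]-230)*3.5).round(),((p[1]-100)*2).round())
E
```

```text
5.372909504871622 [[-0.5, 1.1], [1.1, -0.1], [1.6, 0.1], [-0.5, -1.2], [-0.4, -0.9], [-1.4, 1.0]]
mid in recess [-2.   1.8  0.3] rot deg [ 2.8 -2.3  1. ]
(65, 17, -11) [63.  20.4 -7.2]
(65, -17, -11) [ 63.7 -13.6  -8.8]
(-91, 22, -11) [-92.9  22.7 -13.3]
(-91, -22, -11) [-92.1 -21.2 -15.4]
(66.5, 18.5, 2.5) 272.0 40.0
(66.5, -18.5, 2.5) 607.0 45.0
(69, 21, 5) 239.0 26.0
(69, -21, 5) 626.0 29.0
(27, -52, 2.5) 929.0 304.0
```

>>> jog_arm([
  {"dx":-0.001,"dy":0.003,"dz":0.01,"yaw":0},
  {"dx":0.001,"dy":-0.003,"dz":0.02,"yaw":0},
  {"dx":0.027,"dy":0.012,"dz":0,"yaw":0},
  {"dx":0.027,"dy":0.012,"dz":0,"yaw":0},
  {"dx":0,"dy":0,"dz":-0.012,"yaw":0},
  {"dx":0,"dy":0,"dz":0,"yaw":0},
  {"dx":0,"dy":0,"dz":0,"yaw":0},
])

```text
clock: 30.75
position: [0.6191, -0.1089, 0.1185]
eef_rot: [0.99, 1.335, -0.992]
ft_force: [-0.3, -0.1, -0.5]
finger_gap: -0.004
```

```bash
python3 - <<'E'
from h import *
W=grab("wrist","w34");s=status.sense();print(s["clock"],s["position"],s["ft_force"],s["finger_gap"],s["moment"].round(3))
f=grab("scene","s34");cv2.imwrite("pics/s34z.png",cv2.resize(f["img"][170:290,200:350,::-1],None,fx=5,fy=5,interpolation=cv2.INTER_CUBIC))
E
```

```text
30.8 [ 0.61946311 -0.10897001  0.11881619] [-0.90870976  0.37336884  0.04311335] -0.0001322080584756507 [ 0.012 -0.    -0.049]
```

View pics/w34.png

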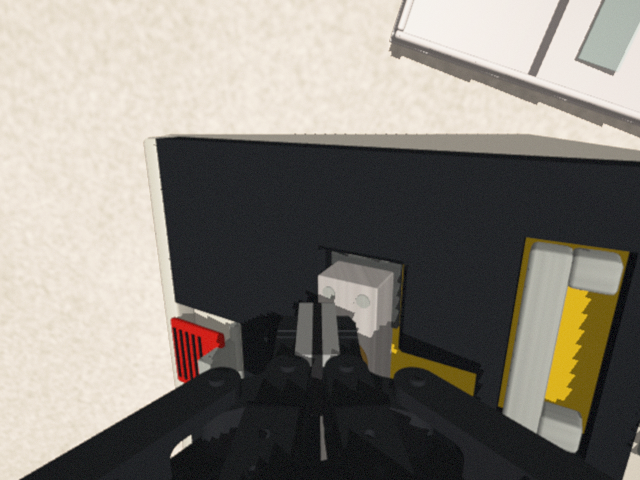

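View pics/s34z.png

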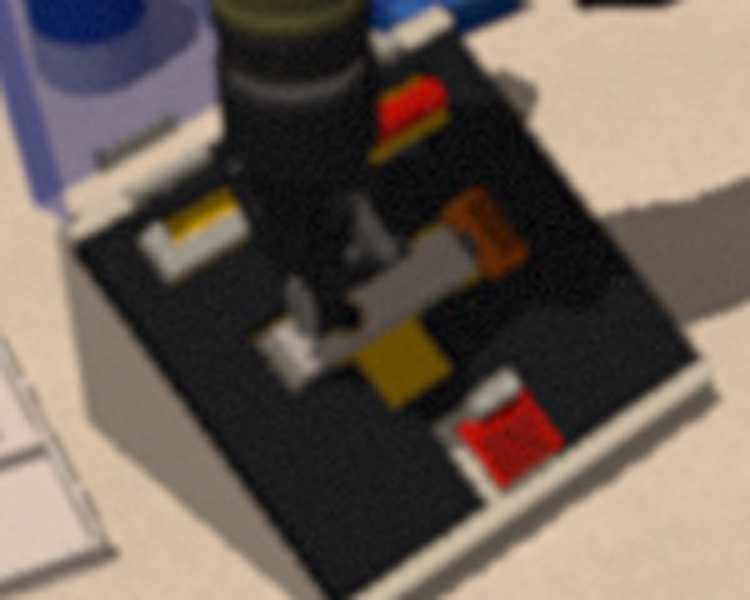

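>>> jog_arm([
  {"dx":0.0018,"dy":-0.0038,"dz":-0.007,"yaw":0},
  {"dx":0.0006,"dy":-0.0019,"dz":-0.0035,"yaw":0},
  {"dx":0,"dy":0,"dz":0,"yaw":0},
])

```text
clock: 31.22
position: [0.6225, -0.1145, 0.1077]
eef_rot: [0.99, 1.335, -0.991]
ft_force: [0.4, 0.3, -0.7]
finger_gap: -0.003
```

>>> jog_arm([
  {"dx":0.0003,"dy":-0.001,"dz":-0.0018,"yaw":0},
  {"dx":0,"dy":0,"dz":0,"yaw":0},
])

```text
clock: 31.48
position: [0.6231, -0.1153, 0.1064]
eef_rot: [0.99, 1.334, -0.99]
ft_force: [0.1, 0.2, 0.1]
finger_gap: 0.005
```

>>> jog_arm([
  {"dx":0.0003,"dy":-0.001,"dz":-0.0018,"yaw":0},
  {"dx":0,"dy":0,"dz":0,"yaw":0},
])

```text
clock: 31.72
position: [0.6234, -0.1163, 0.1046]
eef_rot: [0.99, 1.334, -0.99]
ft_force: [-0.0, -0.3, -0.4]
finger_gap: -0.002
```

>>> jog_arm([
  {"dx":0.0003,"dy":-0.001,"dz":-0.0018,"yaw":0},
  {"dx":0,"dy":0,"dz":0,"yaw":0},
])

```text
clock: 31.98
position: [0.6236, -0.1173, 0.1027]
eef_rot: [0.99, 1.334, -0.991]
ft_force: [0.4, 0.0, 0.1]
finger_gap: 0.0
```

>>> jog_arm([
  {"dx":0.0003,"dy":-0.001,"dz":-0.0018,"yaw":0},
  {"dx":0,"dy":0,"dz":0,"yaw":0},
])

```text
clock: 32.22
position: [0.624, -0.1183, 0.1009]
eef_rot: [0.99, 1.334, -0.991]
ft_force: [-0.9, 0.3, 0.1]
finger_gap: 0.002
```

>>> jog_arm([
  {"dx":0.0003,"dy":-0.001,"dz":-0.0018,"yaw":0},
  {"dx":0,"dy":0,"dz":0,"yaw":0},
])

```text
clock: 32.48
position: [0.6244, -0.1189, 0.1001]
eef_rot: [0.991, 1.334, -0.989]
ft_force: [-1.3, 2.3, 4.3]
finger_gap: 0.0
```

>>> jog_arm([
  {"dx":0.0003,"dy":-0.001,"dz":-0.0018,"yaw":0},
  {"dx":0,"dy":0,"dz":0,"yaw":0},
])

```text
clock: 32.72
position: [0.6245, -0.1191, 0.0998]
eef_rot: [0.992, 1.335, -0.988]
ft_force: [-5.3, 3.6, 13.0]
finger_gap: 0.003
```

```bash
python3 - <<'E'
from h import *
s=status.sense();print(s["clock"],s["position"],s["ft_force"])
f=grab("scene","s35");cv2.imwrite("pics/s35z.png",cv2.resize(f["img"][170:290,200:350,::-1],None,fx=5,fy=5,interpolation=cv2.INTER_CUBIC))
E
```

```text
32.725 [ 0.62447454 -0.11905629  0.09979894] [-5.30578324  3.55148252 12.99631553]
```

View pics/s35z.png

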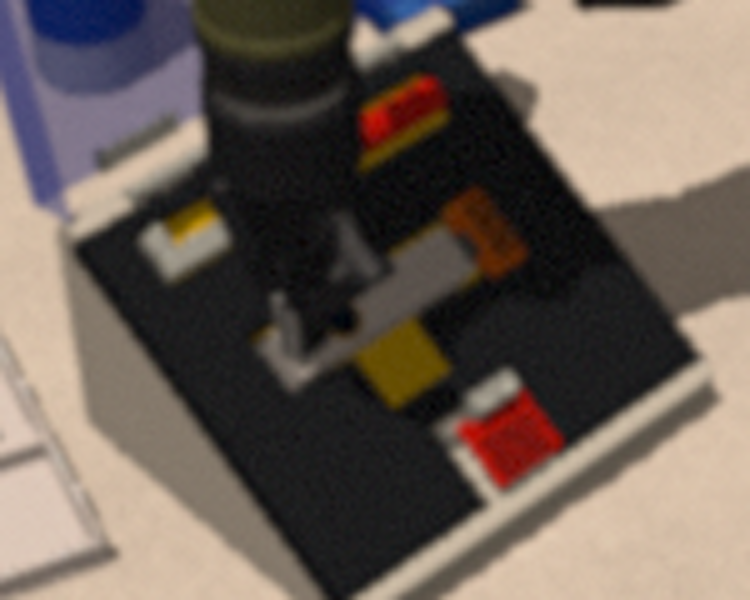

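>>> jog_arm([
  {"dx":-0.001,"dy":0.003,"dz":0.01,"yaw":0},
  {"dx":0.001,"dy":-0.003,"dz":0.022,"yaw":0},
  {"dx":-0.03,"dy":-0.007,"dz":0,"yaw":0},
  {"dx":-0.032,"dy":-0.007,"dz":0,"yaw":0},
  {"dx":-0.03,"dy":-0.007,"dz":0,"yaw":0},
  {"dx":0,"dy":0,"dz":-0.015,"yaw":0},
  {"dx":0,"dy":0,"dz":-0.005,"yaw":0},
  {"dx":0,"dy":0,"dz":0,"yaw":0},
])

```text
clock: 33.78
position: [0.5332, -0.1411, 0.1088]
eef_rot: [0.99, 1.335, -0.99]
ft_force: [-0.3, -0.3, -0.5]
finger_gap: -0.003
```

```bash
python3 - <<'E'
from h import *
W=grab("wrist","w36");s=status.sense();print(s["clock"],s["position"],s["ft_force"])
cv2.imwrite("pics/w36z.png",cv2.resize(W["img"][40:340,260:460,::-1],None,fx=3.5,fy=2,interpolation=cv2.INTER_CUBIC))
E
```

```text
33.825 [ 0.53345408 -0.14115213  0.10912755] [0.51760394 0.77441946 0.34598389]
```

View pics/w36.png

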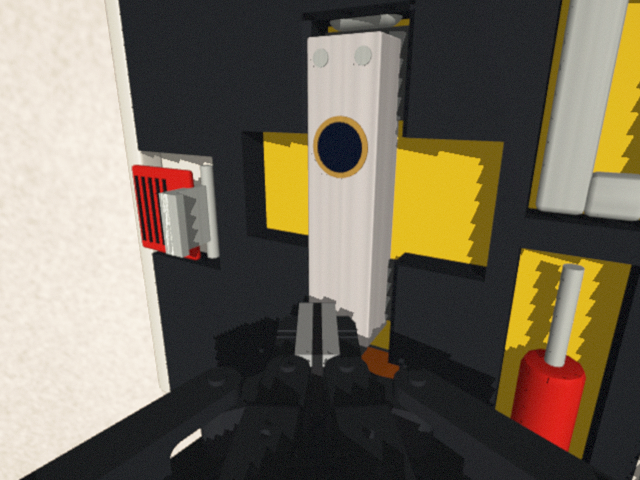

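>>> jog_arm([
  {"dx":0.0006,"dy":-0.0025,"dz":-0.004,"yaw":0},
  {"dx":0.0003,"dy":-0.001,"dz":-0.0018,"yaw":0},
  {"dx":0,"dy":0,"dz":0,"yaw":0},
])

```text
clock: 34.2
position: [0.5336, -0.1448, 0.1035]
eef_rot: [0.99, 1.334, -0.991]
ft_force: [-0.6, 0.7, 0.6]
finger_gap: 0.006
```

>>> jog_arm([
  {"dx":0.0003,"dy":-0.001,"dz":-0.0018,"yaw":0},
  {"dx":0,"dy":0,"dz":0,"yaw":0},
])

```text
clock: 34.45
position: [0.5338, -0.1458, 0.1018]
eef_rot: [0.99, 1.334, -0.99]
ft_force: [0.3, -0.4, -0.3]
finger_gap: -0.003
```

>>> jog_arm([
  {"dx":0.0003,"dy":-0.001,"dz":-0.0018,"yaw":0},
  {"dx":0,"dy":0,"dz":0,"yaw":0},
])

```text
clock: 34.7
position: [0.5343, -0.1467, 0.1005]
eef_rot: [0.991, 1.334, -0.99]
ft_force: [-0.7, 1.1, 2.8]
finger_gap: -0.003
```

Contact at the same height (0.1005) as the tip end. Press firmly once.

>>> jog_arm([
  {"dx":0.0003,"dy":-0.001,"dz":-0.0018,"yaw":0},
  {"dx":0,"dy":0,"dz":0,"yaw":0},
])

```text
clock: 34.95
position: [0.5344, -0.1469, 0.1001]
eef_rot: [0.992, 1.334, -0.988]
ft_force: [-3.9, 3.3, 14.1]
finger_gap: 0.0
```

>>> jog_arm([
  {"dx":0,"dy":0,"dz":0,"yaw":0},
  {"dx":-0.001,"dy":0.003,"dz":0.01,"yaw":0},
  {"dx":0,"dy":0.01,"dz":0.05,"yaw":0},
  {"dx":0,"dy":0.03,"dz":0.05,"yaw":0},
  {"dx":0,"dy":0.05,"dz":0.05,"yaw":0},
  {"dx":0,"dy":0.05,"dz":0.02,"yaw":0},
  {"dx":0,"dy":0,"dz":0,"yaw":0},
  {"dx":0,"dy":0,"dz":0,"yaw":0},
  {"dx":0,"dy":0,"dz":0,"yaw":0},
])

```text
clock: 36.08
position: [0.5329, -0.0116, 0.2715]
eef_rot: [0.99, 1.335, -0.993]
ft_force: [-0.2, 1.2, -0.3]
finger_gap: 0.001
```

```bash
python3 - <<'E'
from h import *
W=grab("wrist","w37");s=status.sense();print(s["clock"],s["position"],s["ft_force"])
cv2.imwrite("pics/w37z.png",cv2.resize(W["img"][60:360,400:640,::-1],None,fx=3.2,fy=2,interpolation=cv2.INTER_CUBIC))
f=grab("scene","s37");cv2.imwrite("pics/s37z.png",cv2.resize(f["img"][170:290,200:350,::-1],None,fx=5,fy=5,interpolation=cv2.INTER_CUBIC))
grab("top","t37")
E
```

```text
36.125 [ 0.53293692 -0.01165679  0.27149071] [-0.05227615 -1.38676555 -0.24655277]
```

View pics/w37.png

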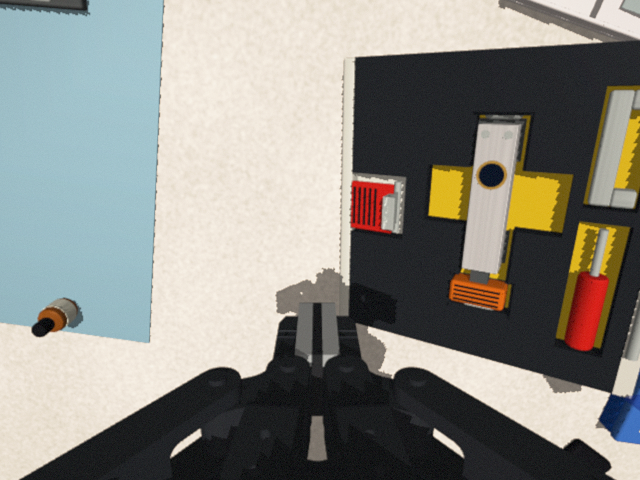

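View pics/s37z.png

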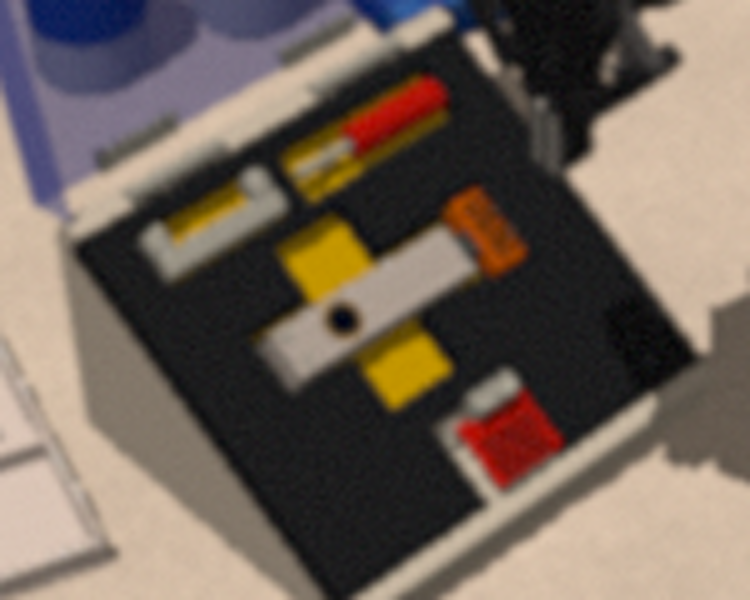

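View pics/t37.png

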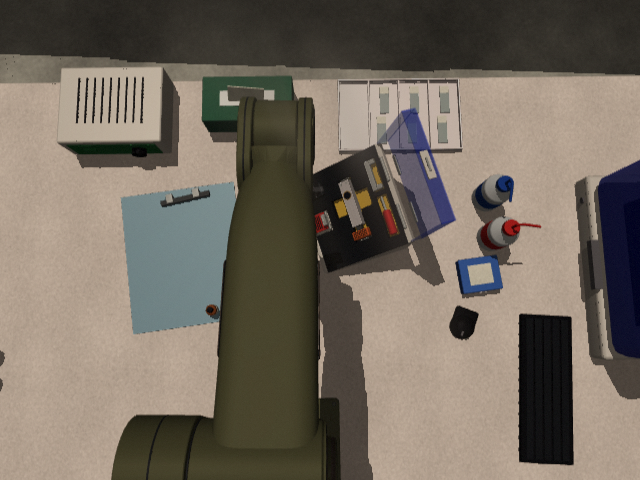

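View pics/w37z.png

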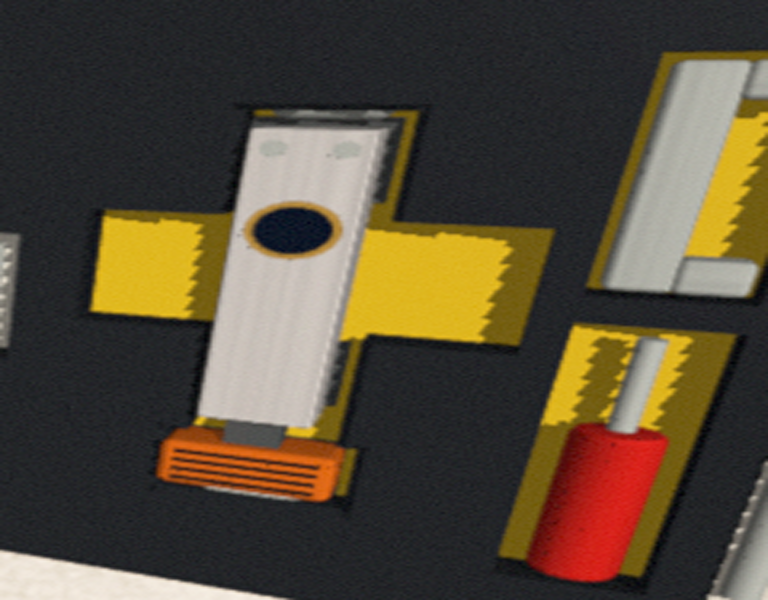

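```bash
python3 - <<'E'
from pnp import *
z=lambda x,y:(x/3.2+400-.35,y/2+60-.25)
W=load("w37")
X=[(61,14,11),(61,-14,11),(-55,14,11),(-55,-14,11)];p=[z(251,127),z(388,128),z(199,414),z(318,428)]
pnp(W,X,p)
for dz in(0,3,6,11):
    print(dz,[ (proj(W,P+A@(np.array(x)+[0,1.5,dz])*1e-3)-q).round(1).tolist() for x,q in zip(X,p)])
S=load("s14");S2=load("s37")
print("other-object diff px:",[(n,int((np.abs(load('s4')['img'][a:b,c:d].astype(int)-S2['img'][a:b,c:d]).max(2)>60).sum())) for n,a,b,c,d in(("spanner",360,415,312,368),("oil",298,322,422,442),("mouse",150,175,310,342),("box",148,170,265,288))])
E
```

```text
0.34482592469534296 [[-0.1, -0.4], [0.1, 0.3], [0.4, 0.3], [-0.4, -0.2]]
mid in recess [ 1.8 -0.   7. ] rot deg [ 1.4 -5.5 -0.4]
(65, 17, -11) [67.6 16.7  2.7]
(65, -17, -11) [ 67.4 -17.3   1.9]
(-91, 22, -11) [-87.6  23.  -12.2]
(-91, -22, -11) [-87.9 -21.  -13.3]
0 [[-0.2, -0.5], [-1.8, -0.1], [-0.8, 0.4], [-2.1, -0.1]]
3 [[-0.9, -0.3], [-2.2, 0.1], [-1.6, 1.6], [-2.6, 1.2]]
6 [[-1.7, -0.1], [-2.7, 0.3], [-2.4, 2.8], [-3.2, 2.5]]
11 [[-2.9, 0.2], [-3.4, 0.6], [-3.8, 4.8], [-4.1, 4.7]]
other-object diff px: [('spanner', 0), ('oil', 0), ('mouse', 214), ('box', 234)]
```

```bash
python3 - <<'E'
from h import *
a=load("top1")["img"].astype(int);b=load("t37")["img"].astype(int)
for n,y0,y1,x0,x1 in(("spanner",180,212,155,215),("oil",298,325,198,222),("mouse",300,345,440,485),("box",250,300,450,510),("bottles",165,255,465,545)):
    print(n,(np.abs(a-b)[y0:y1,x0:x1].max(2)>50).sum())
a=load("scene1")["img"].astype(int);b=load("s37")["img"].astype(int)
print((np.abs(a-b)[140:190,200:262].max(2)>60).sum(),(np.abs(a-b)[298:322,422:442].max(2)>60).sum(),(np.abs(a-b)[360:415,312:368].max(2)>60).sum())
s=status.sense();print(s["clock"],s["joint_vel"].round(3))
from cell import sign_off
sign_off()
E
```

```text
spanner 0
oil 41
mouse 0
box 0
bottles 0
1142 0 0
36.225 [ 0.005 -0.002  0.006  0.     0.001  0.   ]
the job is handed in; nothing more can be done
```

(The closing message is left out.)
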